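# Fan the washed lino blocks in the drying tray

## Robot

A 7-joint arm with a two-finger parallel gripper is mounted at the origin on the work surface. World frame = base frame: x ahead of the robot, y to its left, z up, the work surface at z = 0. Lengths are in m, angles in rad, forces in N, time in s.
With the tool pointing down it reaches from about 0.4 to 0.85 m from the base axis. Payload 4.5 kg.
Tool frame: the origin (TCP) lies between the finger pads; the fingertips stand r.tip_reach ahead of it and the grasp point (between the pads) lies 11 mm behind it (r.tip_reach is the distance from the TCP to the fingertips, in m); z points along the fingers, y is the line along which they close (so a half turn about z gives the same grasp; the last joint's range is limited). The gripper opens to 88 mm and grips with 3 to 60 N. Pads are 18 mm wide; open, the fingers measure 123 mm over their backs; the gripper's body (75 mm by 187 mm) begins 45 mm behind the grasp point.
Start: joints at [1.15, 0.689, -0.195, 1.565, 0.157, 0.902, -0.215], TCP at [0.275, -0.561, 0.247] pointing down, gripper open.
Joint ranges: [-3.01, 3.01], [-0.46, 2.08], [-1.47, 1.51], [0.13, 2.56], [-1, 4.14], [0.04, 2.09], [-2.66, 2.66]. Speed limits (rad/s): [2.57, 2.57, 3.14, 3.14, 3.14, 3.14, 3.14].

## Interface

Orientations are given as a unit quaternion [x, y, z, w].
In Python, from plant import r, vision, workorder gives the robot as it stands.
- The arm moves only by the tool drive_tool, never from a script. Its argument "targets" is a list of rows, each an object of numbers: "tx", "ty", "tz": the shift along the world's x, y, z in units of 0.03 m (1.0 is 0.03 m); "wx", "wy", "wz": the turn, a rotation vector about the world's x, y, z in units of 60 degrees (1.0 is 60 degrees); "claw": the opening, from -1 (shut) to 1 (fully open). A call has exactly 8 rows; each row shifts and turns the commanded pose from where the row before left it; what a row does not reach is not made up. A row lasts 1/10 s, in which the tool goes at most 50 mm and 8.59 degrees, less where a joint would pass 70% of its speed; a pose out of reach is approached as far as the arm can. A call with a number of a shift or a turn outside -1 to 1 is refused whole. A call with a gripper value outside its range is refused whole. The fingers move at their own pace and stop on an object; "force" is the grip in N (left out, the last holds). Time passes only in rows, so rows that do not move let the fingers close, or fill a call up. It gives the time, the measured TCP pose, the force, the opening and the grip force at its end, in the units of the state.
- r.get_state(): the state, without advancing time (a new reading comes with each control period).
- vision.snapshot(name): name is "scene" or "top" or "wrist"; returns a dict with "image" (480x640x3 uint8, blue, green, red), "range_z" (480x640 float32, m along the optical axis (not along the pixel's ray), 0 where there is no reading), "K" (3x3 intrinsics, pixels), "cam_to_world" (4x4, takes a point from camera to world coordinates). Camera axes: x right, y up, looking along -z (the intrinsics and any distortion apply to the point x, -y, -z); pixel columns grow to the right and rows downward; lengths in m; the calibration is good to about 2 mm. A picture is of the moment at which its call begins.
- workorder.finish_job(): hands the job in; it is judged then, once.
The state is a dict: "clock": time; "q": joint angles; "qd": joint speeds; "joint_torque": joint torques, N m; "tool_pos": TCP position; "eef_rot": TCP orientation; "contact_force": force on the tool from outside, world axes, zero at the start; "moment": the same for the moment, N m; "opening": opening from 0.0 (shut) to 1.0 (fully open); "finger_force": force on a finger pad.
Only numpy, scipy, OpenCV 4.12 (cv2) and the standard library are available. Lean on these libraries where they do the work, as an engineer would, in place of code of your own. Each camera call takes 0.05 s, during which the arm holds its last target. There are 200 camera calls.

## Task

Set the four washed lino blocks to dry in the white tray as a neat shingled row in printing order: the yellow one lying back on the sloping backrest, then red, blue and black, each laid carved face up flat against the one before it, with its lower short edge down on the tray floor so that an even strip of every face shows. Keep the row centred on the backrest and square to the tray, lay the blocks down at their slant rather than letting them drop or flop over, and leave the tubs, the tin, the spray bottle and the tools where they are.

Things in the scene. Friction and masses are not known exactly. Their poses are not given: they have to be found in the camera images.
- block_yellow: Yellow lino printing block: a flat slab 90 x 60 x 12 mm, about 65 g, MDF below and a 3 mm yellow face of lino with a carved leaf on top. It starts flat on the table, face up. Origin: centre of its underside; x along the 90 mm length, y across the 60 mm width, z out of the carved face. The two ends are alike for this job: either may be the lower one
- block_red: Red lino printing block: a flat slab 90 x 60 x 12 mm, about 65 g, MDF below and a 3 mm red face of lino with a carved leaf on top. It starts flat on the table, face up. Origin: centre of its underside; x along the 90 mm length, y across the 60 mm width, z out of the carved face. The two ends are alike for this job: either may be the lower one
- block_blue: Blue lino printing block: a flat slab 90 x 60 x 12 mm, about 65 g, MDF below and a 3 mm blue face of lino with a carved leaf on top. It starts flat on the table, face up. Origin: centre of its underside; x along the 90 mm length, y across the 60 mm width, z out of the carved face. The two ends are alike for this job: either may be the lower one
- block_black: Black lino printing block: a flat slab 90 x 60 x 12 mm, about 65 g, MDF below and a 3 mm black face of lino with a carved leaf on top. It starts flat on the table, face up. Origin: centre of its underside; x along the 90 mm length, y across the 60 mm width, z out of the carved face. The two ends are alike for this job: either may be the lower one
- tray: white metal drying tray fixed to the table, 210 (x) x 130 (y) mm, rims 12 mm high and 3 mm thick, a white, grey-ribbed mat as its floor with the top 6 mm above the table. Origin: centre of its underside, on the table; z up; x along the tray towards the end with the sloping aluminium backrest
- backrest: aluminium panel in the tray, 50 mm wide, 80 mm long, sloping at 40 degrees above level. Origin: middle of the line where its front surface meets the tray floor (20 mm from the tray's centre, 6 mm above the table); x up the slope, y across, z square out of it. A block lying on it, edge on the floor, has its origin at x 45, z 0 mm; each next one laid against it comes 12 mm farther in z, 14.3 lower in x
- tub_orange: small round ink tub with an orange lid and band, 57 mm across, 50 mm tall, about 150 g, standing loose close beside one of the blocks; only to be left alone. Origin: centre of its underside
- tub_green: small round ink tub with a green lid and band, 57 mm across, 50 mm tall, about 150 g, standing loose close beside one of the blocks; only to be left alone. Origin: centre of its underside
- tub_white: small round ink tub with a white lid, 57 mm across, 50 mm tall, about 150 g, standing loose close beside one of the blocks; only to be left alone. Origin: centre of its underside
- spray_bottle: white spray bottle with a blue band and red trigger head, 60 mm across, 188 mm tall, the head reaching 46 mm from its axis; stands loose between the blocks and the tray; only to be left alone. Origin: centre of its underside
- tin: green paint tin with a paper label and steel lid, 61 mm across, 89 mm tall, standing loose beside one long rim of the tray; only to be left alone. Origin: centre of its underside
- baren: round black printing pad, 96 mm across, 33 mm high with its strap handle; leave alone. Origin: centre of its underside
- gouge: carving gouge lying flat, 125 mm long, 25 mm high; leave alone. Origin: near its middle, on the table; x towards the blade
Not all that is in view belongs to the job. What is shaped like the block_yellow but green or pink is not meant.

How it is judged:
At the end, for the whole second after the job is handed in: All let go, at rest, face up, within 8.5 degrees of the backrest's slope and direction, 10 mm of its centre line, lower edge on the floor (6 mm). Yellow lies on the backrest (to 6 mm; 10 mm along it); red, blue, black each 9.5-16.5 mm out of the face before and 11-25 mm farther on (z of block_yellow in the frame of tray between 0.029 and 0.041 m and y of block_yellow in the frame of backrest between -0.01 and 0.01 m and angle between the z axis of each of block_yellow, block_red, block_blue, block_black and the z axis of backrest, either way round below 0.15 rad and angle between each of block_yellow, block_red, block_blue, block_black's own z axis and vertical below 0.9 rad and angle between the y axis of each of block_yellow, block_red, block_blue, block_black and the y axis of backrest, either way round below 0.15 rad and x of block_yellow in the frame of backrest between 0.035 and 0.056 m and z of block_yellow in the frame of backrest between -0.003 and 0.006 m and linear speed of each of block_yellow, block_red, block_blue, block_black below 0.02 m/s and z of block_red in the frame of tray between 0.029 and 0.041 m and y of block_red in the frame of backrest between -0.01 and 0.01 m and z of block_red in the frame of block_yellow between 0.0095 and 0.0165 m and horizontal distance between block_red and block_yellow between 0.011 and 0.025 m and z of block_blue in the frame of tray between 0.029 and 0.041 m and y of block_blue in the frame of backrest between -0.01 and 0.01 m and z of block_blue in the frame of block_red between 0.0095 and 0.0165 m and horizontal distance between block_blue and block_red between 0.011 and 0.025 m and z of block_black in the frame of tray between 0.029 and 0.041 m and y of block_black in the frame of backrest between -0.01 and 0.01 m and z of block_black in the frame of block_blue between 0.0095 and 0.0165 m and horizontal distance between block_black and block_blue between 0.011 and 0.025 m); the robot touches nothing.
It fails at once if an ink tub is shoved more than 25 mm or tipped over (distance of any of tub_orange, tub_green, tub_white from where it was at the start of the episode above 0.025 m or angle between any of tub_orange, tub_green, tub_white's own z axis and vertical above 0.35 rad).
It fails at once if the spray bottle is shoved more than 25 mm or tipped over (distance of spray_bottle from where it was at the start of the episode above 0.025 m or angle between spray_bottle's own z axis and vertical above 0.35 rad).
It fails at once if the tin, baren or gouge is shoved more than 25 mm or turned over (distance of any of tin, baren, gouge from where it was at the start of the episode above 0.025 m or angle between any of tin, baren, gouge's own z axis and vertical above 0.35 rad).
It fails at once if a block is dropped: loose from the fingers and faster than 0.4 m/s (a fall of about 8 mm) ((contact force between block_yellow and the fingers below 0.01 N and linear speed of block_yellow above 0.4 m/s) or (contact force between block_red and the fingers below 0.01 N and linear speed of block_red above 0.4 m/s) or (contact force between block_blue and the fingers below 0.01 N and linear speed of block_blue above 0.4 m/s) or (contact force between block_black and the fingers below 0.01 N and linear speed of block_black above 0.4 m/s)).
It fails at once if a block is left to flop over on to its place in the tray (turning faster than 7 rad/s there) ((horizontal distance between block_yellow and backrest below 0.15 m and angular speed of block_yellow above 7 rad/s) or (horizontal distance between block_red and backrest below 0.15 m and angular speed of block_red above 7 rad/s) or (horizontal distance between block_blue and backrest below 0.15 m and angular speed of block_blue above 7 rad/s) or (horizontal distance between block_black and backrest below 0.15 m and angular speed of block_black above 7 rad/s)).
It also fails if it takes over 72 s, if anything falls off the work surface, if the arm or the gripper's body presses on something with over 40 N, if the wrist force passes 120 N, or if a joint passes its speed limit or range.

## Working session

There is one attempt and no reset: what is moved stays moved. The work goes in short steps, Python scripts to look and compute and a tool call to move; the robot and the scene stay as the last step left them, time stands still between calls to the robot, and variables do not carry over. Pictures are saved under pics/ and viewed, at most 10 in all, crops included, and the job is handed in when it is done.

Besides the shell and the picture viewer there is one more tool, called after ">>>" by a JSON object that holds its "method" and its "body". drive_tool: Moves the arm, as the interface text tells. Its arguments: {"type":"object","properties":{"targets":{"type":"array","items":{"type":"object","properties":{"tx":{"type":"number"},"ty":{"type":"number"},"tz":{"type":"number"},"wx":{"type":"number"},"wy":{"type":"number"},"wz":{"type":"number"},"claw":{"type":"number"}}}},"force":{"type":"number"}},"required":["targets"]}

```bash
mkdir -p pics; ls
python3 - <<'E'
from plant import r, vision
import cv2,numpy as np
print(r.get_state(), r.tip_reach)
for n in("scene","top"):
    s=vision.snapshot(n); cv2.imwrite(f"pics/{n}0.png",s["image"]); np.savez(f"{n}0.npz",**s); print(n,s["K"].tolist(),s["cam_to_world"].round(4).tolist())
E
```

```text
pics
{'clock': 0.0, 'q': array([ 1.14982711,  0.6899673 , -0.19453213,  1.56636606,  0.15730735,
        0.90249421, -0.21513848]), 'qd': array([-2.45757670e-05,  2.97426190e-04,  9.37386709e-05, -2.47485665e-04,
        9.55758964e-04,  1.02945458e-03, -3.37733474e-04]), 'joint_torque': array([ 7.39583338e-04, -5.27564228e+01, -1.26647919e+00, -1.53427756e+01,
       -5.25984087e-02,  6.71401926e-03,  1.61632479e-04]), 'tool_pos': array([ 0.27422131, -0.56093007,  0.24591503]), 'eef_rot': array([ 9.74251328e-01,  2.25462864e-01, -2.70442121e-04, -8.79908037e-04]), 'contact_force': array([0.78646988, 0.91844601, 0.01164618]), 'moment': array([0.03402998, 0.01311751, 0.02556306]), 'finger_force': 0.0, 'opening': 0.9995985147031942} 0.008
scene [[509.95732403994305, 0.0, 314.5330492609085], [0.0, 509.95732403994305, 242.12738403447335], [0.0, 0.0, 1.0]] [[0.1833, -0.5941, 0.7832, 1.3859], [0.9829, 0.1235, -0.1364, -0.2218], [-0.0157, 0.7948, 0.6066, 0.7589], [0.0, 0.0, 0.0, 1.0]]
top [[474.4570700375943, 0.0, 310.6711837700964], [0.0, 474.4570700375943, 235.44954063653788], [0.0, 0.0, 1.0]] [[-0.0252, 0.9984, -0.0497, 0.39], [-0.9997, -0.0253, -0.0027, -0.0733], [-0.004, 0.0496, 0.9988, 1.0705], [0.0, 0.0, 0.0, 1.0]]
```

View pics/top0.png

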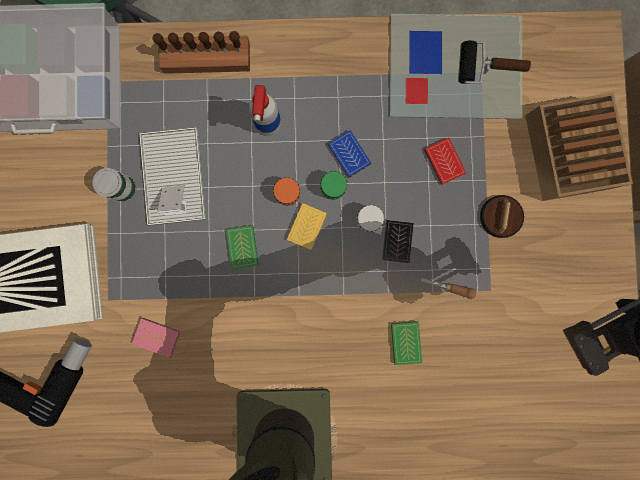

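View pics/scene0.png

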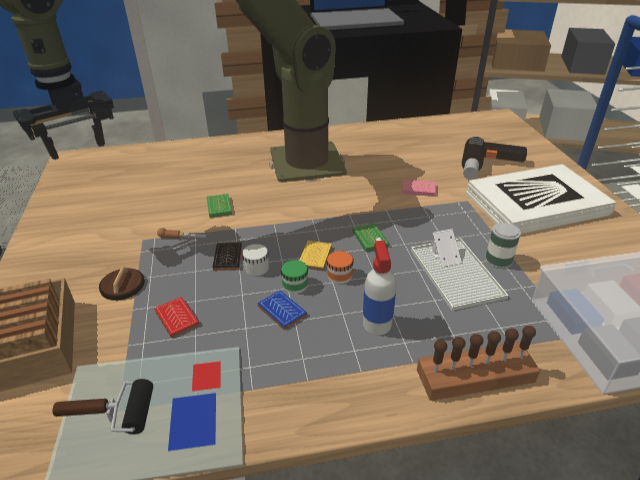

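The top view has world x pointing up the picture and y to the left. Yellow is at (307,226), red (444,161), blue (350,153), black (398,241). The tray is at (172,176) with the backrest at (168,198), rising towards the robot. The spray bottle is at (266,113), the tin at (115,185) and the tubs at (287,190), (333,184) and (371,217).

```bash
cat > h.py <<'E'
import numpy as np,cv2
def cloud(s):
    K,T=s["K"],s["cam_to_world"]; d=s["range_z"]
    v,u=np.mgrid[:480,:640]
    p=np.stack([(u-K[0,2])/K[0,0]*d,-(v-K[1,2])/K[1,1]*d,-d],-1)
    return p@T[:3,:3].T+T[:3,3]
def onplane(s,uv,z):
    K,T=s["K"],s["cam_to_world"]; uv=np.atleast_2d(uv).astype(float)
    d=np.c_[(uv[:,0]-K[0,2])/K[0,0],-(uv[:,1]-K[1,2])/K[1,1],-np.ones(len(uv))]@T[:3,:3].T
    return T[:3,3]+d*((z-T[2,3])/d[:,2])[:,None]
E
python3 - <<'E'
from h import *
s=dict(np.load("top0.npz")); P=cloud(s); hsv=cv2.cvtColor(s["image"],cv2.COLOR_BGR2HSV)
H,S,V=[hsv[...,i].astype(int) for i in range(3)]
M=dict(yellow=((H>15)&(H<32)&(S>110),307,226),red=(((H<8)|(H>172))&(S>130),444,161),blue=((H>105)&(H<130)&(S>130),350,153),black=((V<62),398,241))
for n,(m,u,v) in M.items():
    w=np.zeros_like(m); w[v-28:v+29,u-28:u+29]=1
    m=(m&w).astype(np.uint8); m=cv2.morphologyEx(m,cv2.MORPH_CLOSE,np.ones((5,5)))
    m=cv2.morphologyEx(m,cv2.MORPH_OPEN,np.ones((3,3)))
    c=max(cv2.findContours(m,0,2)[0],key=cv2.contourArea)
    X=onplane(s,c[:,0],.012)[:,:2].astype(np.float32)
    (cx,cy),(a,b),t=cv2.minAreaRect(X); 
    if a<b: t+=90;a,b=b,a
    print(n,round(cx,4),round(cy,4),"size",round(a,4),round(b,4),"long axis deg",round((t+90)%180-90,1),"h",np.median(P[...,2][m>0]).round(4))
for n,u,v in(("or",287,190),("gr",333,184),("wh",371,217),("spray",266,118),("tin",110,182)):
    print(n,P[v-2:v+3,u-2:u+3].reshape(-1,3).mean(0).round(3))
# tray: backrest
w=P[180:216,146:190].reshape(-1,3); print("backrest pts z",np.percentile(w[:,2],[5,50,95]).round(3))
c=np.zeros((480,640),bool); c[120:232,132:212]=1
m=(c&(S<45)&(V>110)).astype(np.uint8); m=cv2.morphologyEx(m,cv2.MORPH_CLOSE,np.ones((5,5)))
k=max(cv2.findContours(m,0,2)[0],key=cv2.contourArea); X=onplane(s,k[:,0],.012)[:,:2].astype(np.float32); print("tray",cv2.minAreaRect(X))
im=s["image"]; cv2.imwrite("pics/crop0.png",cv2.resize(im[110:260,120:270],(600,600),interpolation=cv2.INTER_CUBIC))
cv2.imwrite("pics/crop1.png",cv2.resize(im[120:270,270:470],(800,600),interpolation=cv2.INTER_CUBIC))
E
```

```text
yellow 0.4636 -0.0614 size 0.0897 0.0602 long axis deg -24.5 h 0.0118
red 0.6041 -0.3769 size 0.0905 0.0617 long axis deg 23.4 h 0.0119
blue 0.6262 -0.1614 size 0.0884 0.0585 long axis deg 30.5 h 0.012
black 0.4253 -0.2626 size 0.0911 0.064 long axis deg -5.9 h 0.0121
or [ 0.541 -0.022  0.05 ]
gr [ 0.551 -0.122  0.05 ]
wh [ 0.477 -0.202  0.05 ]
spray [0.677 0.014 0.124]
tin [0.561 0.345 0.089]
backrest pts z [0.003 0.008 0.056]
tray ((0.5860448479652405, 0.23958881199359894), (0.1785629391670227, 0.2528933882713318), 89.15528106689453)
```

View pics/crop0.png

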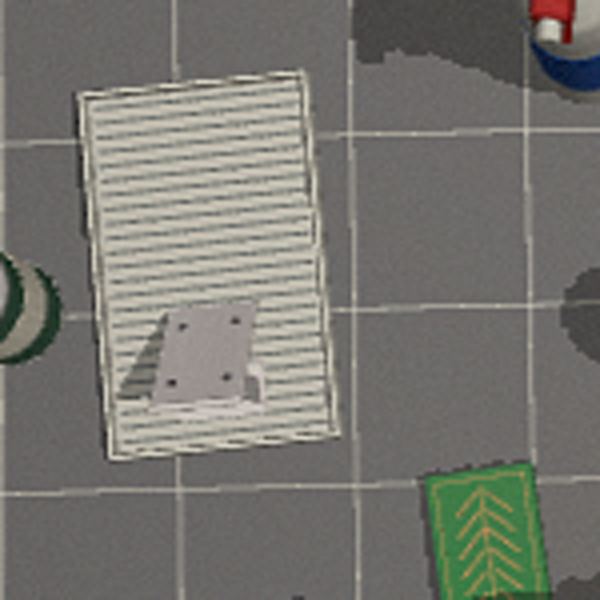

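View pics/crop1.png

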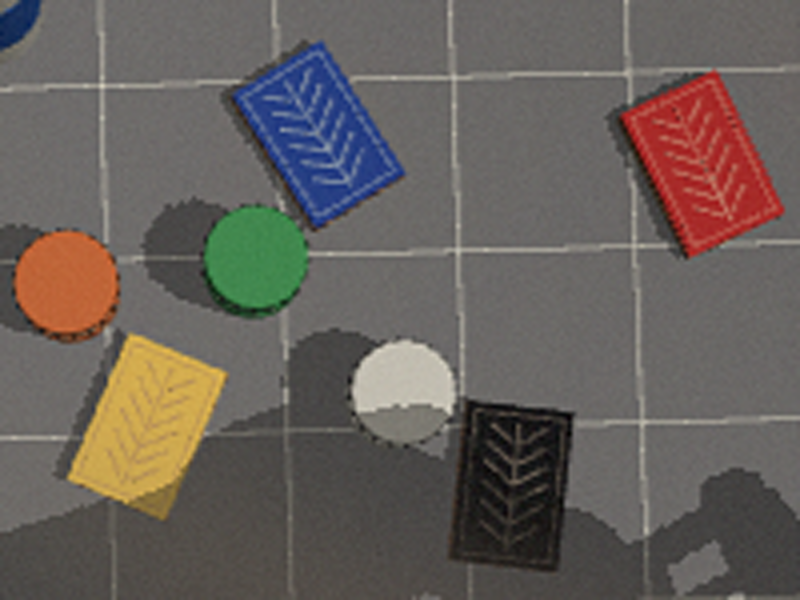

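The tray corners in the crop are at (77,93), (305,70), (342,436) and (110,460). The panel spans columns 150–258 and rows 300–402, and the three tubs sit at block corners as expected. Next I'll compute the tray frame.

Run:
```python
from h import *
s=dict(np.load("top0.npz")); P=cloud(s)
c=np.array([(77,93),(305,70),(342,436),(110,460)])/4+[120,110]-.4
X=onplane(s,c,.012)[:,:2]; print(X.round(4).tolist())
d=lambda a,b:np.linalg.norm(X[a]-X[b]).round(4)
print("sides",d(0,1),d(1,2),d(2,3),d(3,0))
ctr=X.mean(0); ax=(X[2]+X[3]-X[0]-X[1]); ax/=np.linalg.norm(ax); ay=(X[0]+X[3]-X[1]-X[2]);ay/=np.linalg.norm(ay)
print("ctr",ctr.round(4),"tray x ang",np.degrees(np.arctan2(ax[1],ax[0])),"ay",np.degrees(np.arctan2(ay[1],ay[0])))
# panel plane
m=np.zeros((480,640),np.uint8)
q=(np.array([(172,312),(248,306),(238,392),(162,395)])/4+[120,110]).astype(np.int32); cv2.fillPoly(m,[q],1)
p=P[m>0]; m0=p.mean(0); n=np.linalg.svd(p-m0)[2][2]; n*=np.sign(n[2]); print("panel",m0.round(4),n.round(3),np.degrees(np.arccos(n[2])),np.degrees(np.arctan2(n[1],n[0])), (np.abs((p-m0)@n)).max().round(4))
# foot line at z=.006 along downhill
dn=n[:2]/np.linalg.norm(n[:2]); t=(m0[2]-.006)/np.tan(np.arccos(n[2])); print("foot pt",(m0[:2]+dn*t).round(4),"expected",(ctr+.02*ax).round(4))
for n,z0,(a,b,c,d) in(("tin",.08,(160,205,85,140)),("spray",.05,(80,135,245,285))):
    w=P[a:b,c:d].reshape(-1,3); w=w[w[:,2]>z0]; print(n,w.min(0).round(3),w.max(0).round(3))
```

```text
[[0.6848, 0.3121], [0.6945, 0.183], [0.4864, 0.165], [0.4763, 0.2951]]
sides 0.1295 0.2089 0.1305 0.2092
ctr [0.5855 0.2388] tray x ang -175.19692260489268 ay 94.39640607098924
panel [0.5325 0.2328 0.0381] [0.544 0.772 0.329] 70.81992577045465 54.85516044185229 0.0253
foot pt [0.5389 0.242 ] expected [0.5656 0.2371]
tin [ 0.39  -0.073  0.081] [0.592 0.385 1.07 ]
spray [ 0.39  -0.073  0.05 ] [0.726 0.049 1.07 ]
```

```bash
cat > plan.py <<'E'
import numpy as np, sys
from scipy.spatial.transform import Rotation as R
from plant import r
D=np.radians
foot=np.array([.5656,.2371,.006]); TA=-175.3
B=dict(yellow=(.4636,-.0614,155.5,0),red=(.6041,-.3769,-156.6,1),blue=(.6262,-.1614,-149.5,2),black=(.4253,-.2626,174.1,3))
def frame(ang,sl):
    h=np.array([np.cos(D(ang)),np.sin(D(ang)),0]); z=np.array([0,0,1.])
    x=h*np.cos(D(sl))+z*np.sin(D(sl)); n=z*np.cos(D(sl))-h*np.sin(D(sl)); return x,n
def tool(o,x,n,a,g,h,Rc):
    u=np.cos(D(a))*n+np.sin(D(a))*x; y=np.cross(n,x)
    if y@Rc.as_matrix()[:,1]<0: y=-y
    Rt=R.from_matrix(np.c_[np.cross(y,-u),y,-u])
    return o+g*x+h*n+.008*u,Rt
def pick(b,a,g,h,Rc):
    cx,cy,an,k=B[b]; x,n=frame(an,0); return tool(np.array([cx,cy,0]),x,n,a,g,h,Rc)
def place(b,a,g,h,Rc,off=0.,slope=40,dz=0):
    k=B[b][3]; x,n=frame(TA,40); o=foot+x*.045+k*(.012*n-.0143*x)+off*n+np.array([0,0,dz])
    if slope!=40: # turn about the lower edge
        e=o-.045*x; x,n=frame(TA,slope); o=e+.045*x
    return tool(o,x,n,a,g,h,Rc)
def show(p0,R0,p1,R1,t=""):
    d=(p1-p0)/.03; w=(R1*R0.inv()).as_rotvec()/D(60)
    print(t,"pos",p1.round(4),"delta units",d.round(2),"rot units",w.round(3),"rows>=",int(np.ceil(max(abs(d).max(),np.linalg.norm(w)/.14))))
def now():
    s=r.get_state(); return s["tool_pos"],R.from_quat(s["eef_rot"]),s
E
python3 - <<'E'
from plan import *
p,Rc,s=now()
for b,a,g,h in(("yellow",30,.008,.006),):
    P,Q=pick(b,a,g,h,Rc); A=P+[0,0,.07]; show(p,Rc,A,Q,"above"); show(A,Q,P,Q,"down")
    T,U=place(b,a,g,h,Q); show(A,Q,T,U,"place")
E
```

```text
above pos [ 0.4527 -0.0564  0.0829] delta units [ 5.95 16.82 -5.44] rot units [ 0.005 -0.516 -0.823] rows>= 17
down pos [ 0.4527 -0.0564  0.0129] delta units [ 0.    0.   -2.33] rot units [0. 0. 0.] rows>= 3
place pos [0.5304 0.2342 0.0525] delta units [ 2.59  9.69 -1.01] rot units [0.116 0.664 0.467] rows>= 10
```

>>> {"method": "drive_tool", "body": {"targets": [{"tx": 0.37, "ty": 1, "tz": -0.3, "wy": -0.032, "wz": -0.051, "claw": 0.7}, {"tx": 0.37, "ty": 1, "tz": -0.3, "wy": -0.032, "wz": -0.051, "claw": 0.7}, {"tx": 0.37, "ty": 1, "tz": -0.3, "wy": -0.032, "wz": -0.051, "claw": 0.7}, {"tx": 0.37, "ty": 1, "tz": -0.3, "wy": -0.032, "wz": -0.051, "claw": 0.7}, {"tx": 0.37, "ty": 1, "tz": -0.3, "wy": -0.032, "wz": -0.051, "claw": 0.7}, {"tx": 0.37, "ty": 1, "tz": -0.3, "wy": -0.032, "wz": -0.051, "claw": 0.7}, {"tx": 0.37, "ty": 1, "tz": -0.3, "wy": -0.032, "wz": -0.051, "claw": 0.7}, {"tx": 0.37, "ty": 1, "tz": -0.3, "wy": -0.032, "wz": -0.051, "claw": 0.7}], "force": 20}}

```text
validation failed for argument at $.ta...
```

>>> {"method": "drive_tool", "body": {"targets": [{"tx": 0.37, "ty": 1, "tz": -0.3, "wy": -0.032, "wz": -0.051, "claw": 0.7}, {"tx": 0.37, "ty": 1, "tz": -0.3, "wy": -0.032, "wz": -0.051, "claw": 0.7}, {"tx": 0.37, "ty": 1, "tz": -0.3, "wy": -0.032, "wz": -0.051, "claw": 0.7}, {"tx": 0.37, "ty": 1, "tz": -0.3, "wy": -0.032, "wz": -0.051, "claw": 0.7}, {"tx": 0.37, "ty": 1, "tz": -0.3, "wy": -0.032, "wz": -0.051, "claw": 0.7}, {"tx": 0.37, "ty": 1, "tz": -0.3, "wy": -0.032, "wz": -0.051, "claw": 0.7}, {"tx": 0.37, "ty": 1, "tz": -0.3, "wy": -0.032, "wz": -0.051, "claw": 0.7}, {"tx": 0.37, "ty": 0.8, "tz": -0.3, "wy": -0.032, "wz": -0.051, "claw": 0.7}]}}

```text
validation failed for argument at $.ta...
```

Run:
```python
from plan import *
from plant import vision
import cv2
p,Rc,s=now(); print(p.round(4),s["q"].round(2),s["clock"],s["opening"])
P,Q=pick("yellow",30,.008,.006,Rc); show(p,Rc,P,Q)
cv2.imwrite("pics/w1.png",vision.snapshot("wrist")["image"])
```

```text
[ 0.2743 -0.561   0.246 ] [ 1.15  0.69 -0.19  1.57  0.16  0.9  -0.22] 0.1 0.9984408003669651
 pos [ 0.4527 -0.0564  0.0129] delta units [ 5.95 16.82 -7.77] rot units [ 0.005 -0.516 -0.823] rows>= 17
```

View pics/w1.png

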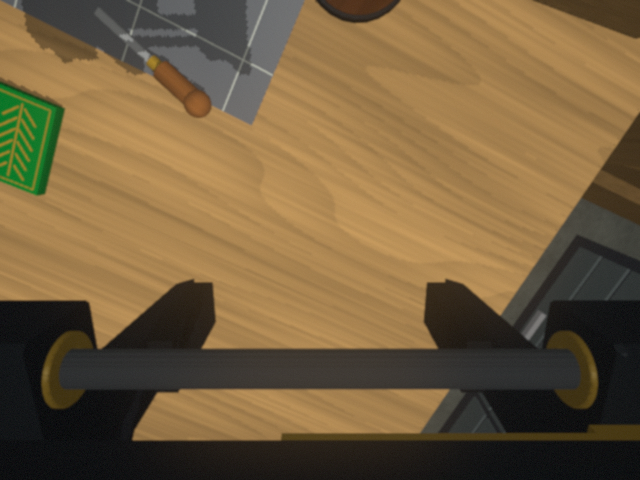

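The wrist picture shows the arm still at its start pose, with the gouge at (165,75) and the fingers at (195,300) and (445,300). The move calls were refused, probably because every key must be given in each row. I'll resend them with all keys.

>>> {"method": "drive_tool", "body": {"targets": [{"tx": 0.37, "ty": 1, "tz": -0.3, "wx": 0, "wy": -0.032, "wz": -0.051, "claw": 0.7}, {"tx": 0.37, "ty": 1, "tz": -0.3, "wx": 0, "wy": -0.032, "wz": -0.051, "claw": 0.7}, {"tx": 0.37, "ty": 1, "tz": -0.3, "wx": 0, "wy": -0.032, "wz": -0.051, "claw": 0.7}, {"tx": 0.37, "ty": 1, "tz": -0.3, "wx": 0, "wy": -0.032, "wz": -0.051, "claw": 0.7}, {"tx": 0.37, "ty": 1, "tz": -0.3, "wx": 0, "wy": -0.032, "wz": -0.051, "claw": 0.7}, {"tx": 0.37, "ty": 1, "tz": -0.3, "wx": 0, "wy": -0.032, "wz": -0.051, "claw": 0.7}, {"tx": 0.37, "ty": 1, "tz": -0.3, "wx": 0, "wy": -0.032, "wz": -0.051, "claw": 0.7}, {"tx": 0.37, "ty": 1, "tz": -0.3, "wx": 0, "wy": -0.032, "wz": -0.051, "claw": 0.7}], "force": 20}}

```text
clock: 0.95
tool_pos: [0.3636, -0.3206, 0.1747]
eef_rot: [0.991, 0.011, 0.13, 0.03]
contact_force: [1.4, -0.1, 0.6]
opening: 0.847
finger_force: 0.0
```

>>> {"method": "drive_tool", "body": {"targets": [{"tx": 0.37, "ty": 1, "tz": -0.3, "wx": 0, "wy": -0.032, "wz": -0.051, "claw": 0.7}, {"tx": 0.37, "ty": 1, "tz": -0.3, "wx": 0, "wy": -0.032, "wz": -0.051, "claw": 0.7}, {"tx": 0.37, "ty": 1, "tz": -0.3, "wx": 0, "wy": -0.032, "wz": -0.051, "claw": 0.7}, {"tx": 0.37, "ty": 1, "tz": -0.3, "wx": 0, "wy": -0.032, "wz": -0.051, "claw": 0.7}, {"tx": 0.37, "ty": 1, "tz": -0.3, "wx": 0, "wy": -0.032, "wz": -0.051, "claw": 0.7}, {"tx": 0.37, "ty": 1, "tz": -0.3, "wx": 0, "wy": -0.032, "wz": -0.051, "claw": 0.7}, {"tx": 0.37, "ty": 1, "tz": -0.3, "wx": 0, "wy": -0.032, "wz": -0.051, "claw": 0.7}, {"tx": 0.37, "ty": 0.8, "tz": -0.3, "wx": 0, "wy": -0.032, "wz": -0.051, "claw": 0.7}]}}

```text
clock: 1.75
tool_pos: [0.4762, -0.1749, 0.2108]
eef_rot: [0.975, -0.15, 0.165, 0.012]
contact_force: [-0.1, 0.5, -0.9]
opening: 0.853
finger_force: 0.0
```

Run:
```python
from plan import *
from plant import vision
import cv2
p,Rc,s=now(); print(p.round(4),s["q"].round(2),s["clock"],s["opening"])
P,Q=pick("yellow",30,.008,.006,Rc); show(p,Rc,P,Q)
cv2.imwrite("pics/w2.png",vision.snapshot("wrist")["image"])
```

```text
[ 0.4762 -0.1749  0.2108] [ 0.24  0.53  0.04  2.26 -1.    0.04 -0.61] 1.75 0.8528715013004259
 pos [ 0.4527 -0.0564  0.0129] delta units [-0.78  3.95 -6.59] rot units [-0.089 -0.164 -0.123] rows>= 7
```

View pics/w2.png

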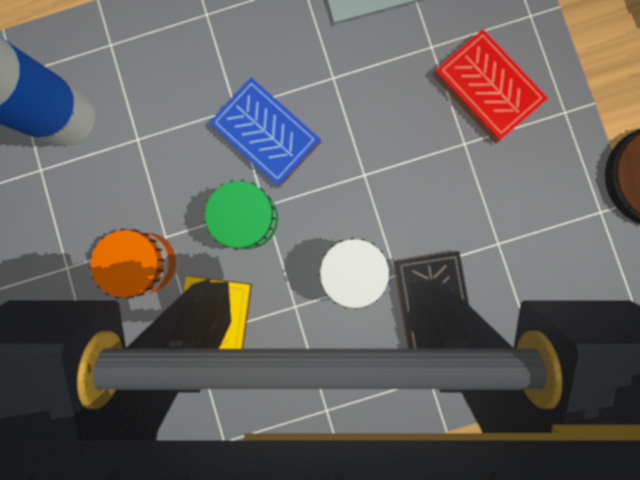

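The wrist view shows yellow under the left finger at (215,310), with the arm stopped at joint limits (q6 at 0.04, q5 at -1). Leaning the tool towards the robot doesn't work here, so I'll pick with the tool vertical and lean it at the placing.

Run:
```python
from plan import *
p,Rc,s=now()
for a in (0,5):
    P,Q=pick("yellow",a,.032,.006,Rc); A=P+[0,0,.07]; show(p,Rc,A,Q); print((R.from_matrix(np.eye(3))).as_rotvec()[:0], Q.as_quat().round(3))
```

```text
pos [ 0.4345 -0.0481  0.084 ] delta units [-1.51  4.04 -4.24] rot units [ 0.085  0.307 -0.123] rows>= 5
[] [ 0.977 -0.212  0.     0.   ]
 pos [ 0.4338 -0.0478  0.084 ] delta units [-1.53  4.05 -4.24] rot units [ 0.056  0.229 -0.125] rows>= 5
[] [ 0.976 -0.212  0.043  0.009]
```

>>> {"method": "drive_tool", "body": {"targets": [{"tx": 0, "ty": 0.5, "tz": 0, "wx": 0.017, "wy": 0.061, "wz": -0.025, "claw": 0.7}, {"tx": 0, "ty": 0.5, "tz": 0, "wx": 0.017, "wy": 0.061, "wz": -0.025, "claw": 0.7}, {"tx": -0.25, "ty": 0.5, "tz": -0.5, "wx": 0.017, "wy": 0.061, "wz": -0.025, "claw": 0.7}, {"tx": -0.25, "ty": 0.5, "tz": -0.6, "wx": 0.017, "wy": 0.061, "wz": -0.025, "claw": 0.7}, {"tx": -0.25, "ty": 0.5, "tz": -0.7, "wx": 0.017, "wy": 0.061, "wz": -0.025, "claw": 0.7}, {"tx": -0.25, "ty": 0.5, "tz": -0.8, "wx": 0, "wy": 0, "wz": 0, "claw": 0.7}, {"tx": -0.25, "ty": 0.5, "tz": -0.8, "wx": 0, "wy": 0, "wz": 0, "claw": 0.7}, {"tx": -0.25, "ty": 0.5, "tz": -0.8, "wx": 0, "wy": 0, "wz": 0, "claw": 0.7}]}}

```text
clock: 2.6
tool_pos: [0.4299, -0.0598, 0.0819]
eef_rot: [0.977, -0.212, 0.007, 0.003]
contact_force: [-0.1, -0.9, -1.7]
opening: 0.848
finger_force: 0.0
```

Run:
```python
from plan import *
p,Rc,s=now(); print(p.round(4),s["q"].round(2),s["clock"],s["opening"])
for a in (0,5):
    P,Q=pick("yellow",a,.032,.006,Rc);  show(p,Rc,P,Q)
```

```text
[ 0.4299 -0.0598  0.0819] [-0.06  0.8   0.13  2.28 -0.98  0.1  -0.98] 2.6 0.8484918142915826
 pos [ 0.4345 -0.0481  0.014 ] delta units [ 0.15  0.39 -2.26] rot units [ 0.009  0.011 -0.001] rows>= 3
 pos [ 0.4338 -0.0478  0.014 ] delta units [ 0.13  0.4  -2.27] rot units [-0.025 -0.064 -0.001] rows>= 3
```

>>> {"method": "drive_tool", "body": {"targets": [{"tx": 0.1, "ty": 0.2, "tz": -0.2, "wx": 0.009, "wy": 0.011, "wz": 0, "claw": 0.7}, {"tx": 0.05, "ty": 0.2, "tz": -0.7, "wx": 0, "wy": 0, "wz": 0, "claw": 0.7}, {"tx": 0, "ty": 0, "tz": -0.7, "wx": 0, "wy": 0, "wz": 0, "claw": 0.7}, {"tx": 0, "ty": 0, "tz": -0.4, "wx": 0, "wy": 0, "wz": 0, "claw": 0.7}, {"tx": 0, "ty": 0, "tz": -0.26, "wx": 0, "wy": 0, "wz": 0, "claw": 0.7}, {"tx": 0, "ty": 0, "tz": 0, "wx": 0, "wy": 0, "wz": 0, "claw": 0.7}, {"tx": 0, "ty": 0, "tz": 0, "wx": 0, "wy": 0, "wz": 0, "claw": 0.7}, {"tx": 0, "ty": 0, "tz": 0, "wx": 0, "wy": 0, "wz": 0, "claw": 0.7}]}}

```text
clock: 3.4
tool_pos: [0.4451, -0.0498, 0.0241]
eef_rot: [0.977, -0.212, -0.01, 0.001]
contact_force: [0.5, -0.8, -0.9]
opening: 0.853
finger_force: 0.0
```

Run:
```python
from plan import *
p,Rc,s=now(); print(p.round(4),s["q"].round(2),s["clock"],s["opening"])
P,Q=pick("yellow",0,.032,.006,Rc);  show(p,Rc,P,Q)
```

```text
[ 0.4451 -0.0498  0.0241] [-0.02  0.93  0.04  2.21 -1.    0.04 -0.99] 3.4 0.8528973561422003
 pos [ 0.4345 -0.0481  0.014 ] delta units [-0.35  0.05 -0.34] rot units [-0.002 -0.018  0.   ] rows>= 1
```

Vertical reach runs out at about r 0.45 here. I'll grip yellow near its middle and set it down farther out, then regrip it near its upper end so the hand clears the tin.

>>> {"method": "drive_tool", "body": {"targets": [{"tx": 0.37, "ty": -0.28, "tz": 0, "wx": 0, "wy": -0.01, "wz": 0, "claw": 0.7}, {"tx": 0, "ty": 0, "tz": -0.2, "wx": 0, "wy": 0, "wz": 0, "claw": 0.7}, {"tx": 0, "ty": 0, "tz": -0.14, "wx": 0, "wy": 0, "wz": 0, "claw": 0.7}, {"tx": 0, "ty": 0, "tz": 0, "wx": 0, "wy": 0, "wz": 0, "claw": 0.2}, {"tx": 0, "ty": 0, "tz": 0, "wx": 0, "wy": 0, "wz": 0, "claw": 0.2}, {"tx": 0, "ty": 0, "tz": 0, "wx": 0, "wy": 0, "wz": 0, "claw": 0.2}, {"tx": 0, "ty": 0, "tz": 0, "wx": 0, "wy": 0, "wz": 0, "claw": 0.2}, {"tx": 0, "ty": 0, "tz": 0, "wx": 0, "wy": 0, "wz": 0, "claw": 0.2}], "force": 20}}

```text
clock: 4.2
tool_pos: [0.457, -0.058, 0.014]
eef_rot: [0.977, -0.212, -0.006, -0.0]
contact_force: [0.0, -0.6, -0.1]
opening: 0.678
finger_force: 20.0
```

>>> {"method": "drive_tool", "body": {"targets": [{"tx": 0, "ty": 0, "tz": 0.6, "wx": 0, "wy": 0, "wz": 0, "claw": 0.2}, {"tx": 0, "ty": 0, "tz": 1, "wx": 0, "wy": 0, "wz": 0, "claw": 0.2}, {"tx": 0.4, "ty": -0.35, "tz": 1, "wx": 0, "wy": 0, "wz": 0, "claw": 0.2}, {"tx": 1, "ty": -0.9, "tz": 0.4, "wx": 0, "wy": 0, "wz": 0, "claw": 0.2}, {"tx": 1, "ty": -0.9, "tz": 0, "wx": 0, "wy": 0, "wz": 0, "claw": 0.2}, {"tx": 1, "ty": -0.9, "tz": 0, "wx": 0, "wy": 0, "wz": 0, "claw": 0.2}, {"tx": 1, "ty": -0.9, "tz": 0, "wx": 0, "wy": 0, "wz": 0, "claw": 0.2}, {"tx": 1, "ty": -0.9, "tz": 0, "wx": 0, "wy": 0, "wz": 0, "claw": 0.2}]}}

```text
clock: 5.0
tool_pos: [0.6198, -0.2041, 0.1039]
eef_rot: [0.977, -0.212, -0.006, -0.0]
contact_force: [1.2, -0.2, -1.1]
opening: 0.676
finger_force: 20.0
```

>>> {"method": "drive_tool", "body": {"targets": [{"tx": 1, "ty": -0.9, "tz": 0, "wx": 0, "wy": 0, "wz": 0, "claw": 0.2}, {"tx": 1, "ty": -0.8, "tz": 0, "wx": 0, "wy": 0, "wz": 0, "claw": 0.2}, {"tx": 0.48, "ty": -0.4, "tz": -0.6, "wx": 0, "wy": 0, "wz": 0, "claw": 0.2}, {"tx": 0, "ty": 0, "tz": -0.9, "wx": 0, "wy": 0, "wz": 0, "claw": 0.2}, {"tx": 0, "ty": 0, "tz": -0.8, "wx": 0, "wy": 0, "wz": 0, "claw": 0.2}, {"tx": 0, "ty": 0, "tz": -0.4, "wx": 0, "wy": 0, "wz": 0, "claw": 0.2}, {"tx": 0, "ty": 0, "tz": -0.2, "wx": 0, "wy": 0, "wz": 0, "claw": 0.2}, {"tx": 0, "ty": 0, "tz": 0, "wx": 0, "wy": 0, "wz": 0, "claw": 0.2}]}}

```text
clock: 5.8
tool_pos: [0.6931, -0.2665, 0.0176]
eef_rot: [0.977, -0.212, -0.006, -0.0]
contact_force: [1.5, -0.9, 0.2]
opening: 0.673
finger_force: 20.0
```

>>> {"method": "drive_tool", "body": {"targets": [{"tx": 0, "ty": 0, "tz": -0.11, "wx": 0, "wy": 0, "wz": 0, "claw": 0.2}, {"tx": 0, "ty": 0, "tz": 0, "wx": 0, "wy": 0, "wz": 0, "claw": 0.7}, {"tx": 0, "ty": 0, "tz": 0, "wx": 0, "wy": 0, "wz": 0, "claw": 0.7}, {"tx": 0, "ty": 0, "tz": 0, "wx": 0, "wy": 0, "wz": 0, "claw": 0.7}, {"tx": -0.4, "ty": 0.18, "tz": 0.05, "wx": -0.042, "wy": -0.091, "wz": 0, "claw": 0.7}, {"tx": -0.47, "ty": 0.22, "tz": -0.05, "wx": -0.042, "wy": -0.091, "wz": 0, "claw": 0.7}, {"tx": 0, "ty": 0, "tz": 0, "wx": 0, "wy": 0, "wz": 0, "claw": 0.7}, {"tx": 0, "ty": 0, "tz": 0, "wx": 0, "wy": 0, "wz": 0, "claw": 0.7}]}}

```text
clock: 6.6
tool_pos: [0.6696, -0.2549, 0.0135]
eef_rot: [0.973, -0.212, 0.091, 0.019]
contact_force: [0.6, -0.1, -0.0]
opening: 0.852
finger_force: 0.0
```

Run:
```python
from plan import *
p,Rc,s=now(); u=-Rc.as_matrix()[:,2]; print(p.round(4),u.round(3),s["q"].round(2),"tip",(p-.008*u).round(4),s["opening"])
```

```text
[ 0.6696 -0.2549  0.0135] [-0.169  0.076  0.983] [ 0.09  1.1   0.4   1.6  -0.86  0.43 -0.97] tip [ 0.6709 -0.2555  0.0056] 0.8521679778840836
```

>>> {"method": "drive_tool", "body": {"targets": [{"tx": 0, "ty": 0, "tz": 0, "wx": 0, "wy": 0, "wz": 0, "claw": 0.2}, {"tx": 0, "ty": 0, "tz": 0, "wx": 0, "wy": 0, "wz": 0, "claw": 0.2}, {"tx": 0, "ty": 0, "tz": 0, "wx": 0, "wy": 0, "wz": 0, "claw": 0.2}, {"tx": 0, "ty": 0, "tz": 0, "wx": 0, "wy": 0, "wz": 0, "claw": 0.2}, {"tx": 0, "ty": 0, "tz": 0, "wx": 0, "wy": 0, "wz": 0, "claw": 0.2}, {"tx": 0, "ty": 0, "tz": 0.5, "wx": 0, "wy": 0, "wz": 0, "claw": 0.2}, {"tx": 0, "ty": 0, "tz": 1, "wx": 0, "wy": 0, "wz": 0, "claw": 0.2}, {"tx": 0, "ty": 0, "tz": 1, "wx": 0, "wy": 0, "wz": 0, "claw": 0.2}], "force": 25}}

```text
clock: 7.4
tool_pos: [0.669, -0.2549, 0.0892]
eef_rot: [0.973, -0.212, 0.09, 0.02]
contact_force: [0.6, -0.4, -0.5]
opening: 0.677
finger_force: 24.9
```

Run:
```python
from plan import *
p,Rc,s=now(); u=-Rc.as_matrix()[:,2]; print(p.round(4),u.round(3),s["opening"],s["finger_force"],s["q"].round(2))
T,U=place("yellow",10.7,.033,.0056,Rc,off=.012,dz=.03); show(p,Rc,T,U,"hover")
T2,U2=place("yellow",10.7,.033,.0056,Rc); show(T,U,T2,U2,"in")
```

```text
[ 0.669  -0.2549  0.0892] [-0.168  0.076  0.983] 0.6768193362854515 24.94985282421112 [ 0.04  1.    0.5   1.59 -0.8   0.55 -1.03]
hover pos [0.5212 0.2335 0.1066] delta units [-4.93 16.28  0.58] rot units [0.116 0.662 0.467] rows>= 17
in pos [0.5135 0.2328 0.0674] delta units [-0.26 -0.02 -1.31] rot units [0. 0. 0.] rows>= 2
```

>>> {"method": "drive_tool", "body": {"targets": [{"tx": -0.9, "ty": 0.9, "tz": 0.4, "wx": 0, "wy": 0, "wz": 0, "claw": 0.2}, {"tx": -0.9, "ty": 0.9, "tz": 0.4, "wx": 0, "wy": 0, "wz": 0, "claw": 0.2}, {"tx": -0.9, "ty": 0.9, "tz": 0.4, "wx": 0, "wy": 0, "wz": 0, "claw": 0.2}, {"tx": -0.9, "ty": 0.9, "tz": 0.4, "wx": 0, "wy": 0, "wz": 0, "claw": 0.2}, {"tx": -0.9, "ty": 0.9, "tz": 0.4, "wx": 0, "wy": 0, "wz": 0, "claw": 0.2}, {"tx": -0.15, "ty": 1, "tz": 0, "wx": 0, "wy": 0, "wz": 0, "claw": 0.2}, {"tx": -0.15, "ty": 1, "tz": 0, "wx": 0, "wy": 0, "wz": 0, "claw": 0.2}, {"tx": -0.13, "ty": 1, "tz": 0, "wx": 0, "wy": 0, "wz": 0, "claw": 0.2}]}}

```text
clock: 8.2
tool_pos: [0.5215, -0.0291, 0.1494]
eef_rot: [0.973, -0.212, 0.092, 0.019]
contact_force: [0.8, 0.1, 0.4]
opening: 0.677
finger_force: 24.9
```

>>> {"method": "drive_tool", "body": {"targets": [{"tx": 0, "ty": 1, "tz": 0, "wx": 0.0145, "wy": 0.083, "wz": 0.058, "claw": 0.2}, {"tx": 0, "ty": 1, "tz": 0, "wx": 0.0145, "wy": 0.083, "wz": 0.058, "claw": 0.2}, {"tx": 0, "ty": 1, "tz": 0, "wx": 0.0145, "wy": 0.083, "wz": 0.058, "claw": 0.2}, {"tx": 0, "ty": 1, "tz": 0, "wx": 0.0145, "wy": 0.083, "wz": 0.058, "claw": 0.2}, {"tx": 0, "ty": 1, "tz": 0, "wx": 0.0145, "wy": 0.083, "wz": 0.058, "claw": 0.2}, {"tx": 0, "ty": 1, "tz": 0, "wx": 0.0145, "wy": 0.083, "wz": 0.058, "claw": 0.2}, {"tx": 0, "ty": 1, "tz": 0, "wx": 0.0145, "wy": 0.083, "wz": 0.058, "claw": 0.2}, {"tx": 0, "ty": 1, "tz": 0, "wx": 0.0145, "wy": 0.083, "wz": 0.058, "claw": 0.2}]}}

```text
clock: 9.0
tool_pos: [0.522, 0.2106, 0.1497]
eef_rot: [0.966, 0.039, -0.254, 0.011]
contact_force: [0.6, 0.7, -1.4]
opening: 0.672
finger_force: 24.9
```

Run:
```python
from plan import *
p,Rc,s=now(); print(p.round(4),s["q"].round(2))
T,U=place("yellow",10.7,.033,.0056,Rc,off=.012,dz=.03); show(p,Rc,T,U,"hover")
T2,U2=place("yellow",10.7,.033,.0056,Rc); show(T,U,T2,U2,"in")
```

```text
[0.522  0.2106 0.1497] [-0.63  1.04  0.55  1.39 -0.53  1.4  -1.44]
hover pos [0.5212 0.2335 0.1066] delta units [-0.03  0.76 -1.44] rot units [ 0.001 -0.002  0.001] rows>= 2
in pos [0.5135 0.2328 0.0674] delta units [-0.26 -0.02 -1.31] rot units [0. 0. 0.] rows>= 2
```

>>> {"method": "drive_tool", "body": {"targets": [{"tx": 0, "ty": 0.4, "tz": -0.2, "wx": 0, "wy": 0, "wz": 0, "claw": 0.2}, {"tx": 0, "ty": 0.36, "tz": -0.5, "wx": 0, "wy": 0, "wz": 0, "claw": 0.2}, {"tx": 0, "ty": 0, "tz": -0.7, "wx": 0, "wy": 0, "wz": 0, "claw": 0.2}, {"tx": -0.05, "ty": 0, "tz": -0.5, "wx": 0, "wy": 0, "wz": 0, "claw": 0.2}, {"tx": -0.07, "ty": 0, "tz": -0.4, "wx": 0, "wy": 0, "wz": 0, "claw": 0.2}, {"tx": -0.05, "ty": 0, "tz": -0.25, "wx": 0, "wy": 0, "wz": 0, "claw": 0.2}, {"tx": 0, "ty": 0, "tz": 0, "wx": 0, "wy": 0, "wz": 0, "claw": 0.2}, {"tx": 0, "ty": 0, "tz": 0, "wx": 0, "wy": 0, "wz": 0, "claw": 0.2}]}}

```text
clock: 9.8
tool_pos: [0.5172, 0.2322, 0.0722]
eef_rot: [0.967, 0.038, -0.252, 0.01]
contact_force: [-0.0, 0.3, -0.8]
opening: 0.674
finger_force: 25.0
```

Run:
```python
from plan import *
from plant import vision
import cv2
p,Rc,s=now(); print(p.round(4),s["contact_force"].round(1))
T2,U2=place("yellow",10.7,.033,.0056,Rc); show(p,Rc,T2,U2,"in")
a=vision.snapshot("scene"); np.savez("s1.npz",**a)
c=cv2.resize(a["image"][190:320,380:560],(800,578),interpolation=cv2.INTER_CUBIC); cv2.imwrite("pics/c1.png",c)
```

```text
[0.5172 0.2322 0.0722] [-0.   0.3 -0.8]
in pos [0.5135 0.2328 0.0674] delta units [-0.12  0.02 -0.16] rot units [0.001 0.001 0.003] rows>= 1
```

View pics/c1.png

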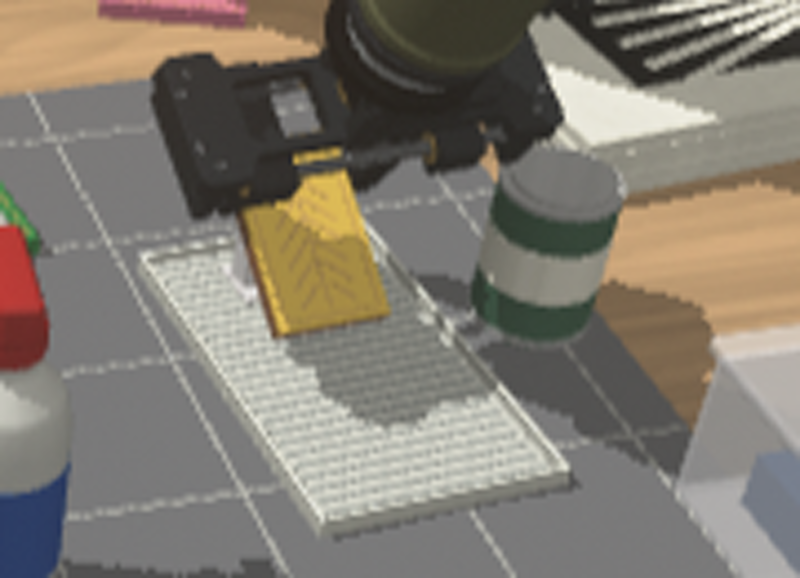

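The crop shows yellow held at its slant over the panel, its lower edge at (280,330)–(385,312) just above the floor, and the hand clear of the tin at (555,200). I'll lower it now.

>>> {"method": "drive_tool", "body": {"targets": [{"tx": -0.04, "ty": 0.02, "tz": -0.04, "wx": 0, "wy": 0, "wz": 0, "claw": 0.2}, {"tx": -0.04, "ty": 0, "tz": -0.04, "wx": 0, "wy": 0, "wz": 0, "claw": 0.2}, {"tx": -0.02, "ty": 0, "tz": -0.04, "wx": 0, "wy": 0, "wz": 0, "claw": 0.2}, {"tx": -0.02, "ty": 0, "tz": -0.02, "wx": 0, "wy": 0, "wz": 0, "claw": 0.2}, {"tx": 0, "ty": 0, "tz": -0.01, "wx": 0, "wy": 0, "wz": 0, "claw": 0.2}, {"tx": 0, "ty": 0, "tz": 0, "wx": 0, "wy": 0, "wz": 0, "claw": 0.2}, {"tx": 0, "ty": 0, "tz": 0, "wx": 0, "wy": 0, "wz": 0, "claw": 0.2}, {"tx": 0, "ty": 0, "tz": 0, "wx": 0, "wy": 0, "wz": 0, "claw": 0.2}]}}

```text
clock: 10.65
tool_pos: [0.5134, 0.2331, 0.0674]
eef_rot: [0.967, 0.038, -0.252, 0.01]
contact_force: [0.4, 0.4, -1.7]
opening: 0.678
finger_force: 25.0
```

>>> {"method": "drive_tool", "body": {"targets": [{"tx": 0, "ty": 0, "tz": -0.025, "wx": 0, "wy": 0, "wz": 0, "claw": 0.2}, {"tx": 0, "ty": 0, "tz": -0.025, "wx": 0, "wy": 0, "wz": 0, "claw": 0.2}, {"tx": 0, "ty": 0, "tz": -0.02, "wx": 0, "wy": 0, "wz": 0, "claw": 0.2}, {"tx": 0, "ty": 0, "tz": 0, "wx": 0, "wy": 0, "wz": 0, "claw": 0.2}, {"tx": 0, "ty": 0, "tz": 0, "wx": 0, "wy": 0, "wz": 0, "claw": 0.2}, {"tx": 0, "ty": 0, "tz": 0, "wx": 0, "wy": 0, "wz": 0, "claw": 0.2}, {"tx": 0, "ty": 0, "tz": 0, "wx": 0, "wy": 0, "wz": 0, "claw": 0.2}, {"tx": 0, "ty": 0, "tz": 0, "wx": 0, "wy": 0, "wz": 0, "claw": 0.2}]}}

```text
clock: 11.45
tool_pos: [0.514, 0.2329, 0.0662]
eef_rot: [0.967, 0.038, -0.252, 0.01]
contact_force: [0.1, 0.1, 5.5]
opening: 0.679
finger_force: 25.0
```

>>> {"method": "drive_tool", "body": {"targets": [{"tx": -0.03, "ty": 0, "tz": 0, "wx": 0, "wy": 0, "wz": 0, "claw": 0.2}, {"tx": 0, "ty": 0, "tz": 0, "wx": 0, "wy": 0, "wz": 0, "claw": 0.5}, {"tx": 0, "ty": 0, "tz": 0, "wx": 0, "wy": 0, "wz": 0, "claw": 0.7}, {"tx": 0, "ty": 0, "tz": 0, "wx": 0, "wy": 0, "wz": 0, "claw": 0.7}, {"tx": 0, "ty": 0, "tz": 0, "wx": 0, "wy": 0, "wz": 0, "claw": 0.7}, {"tx": 0.25, "ty": 0.02, "tz": 0.44, "wx": 0, "wy": 0, "wz": 0, "claw": 0.7}, {"tx": 0.45, "ty": 0.04, "tz": 0.85, "wx": 0, "wy": 0, "wz": 0, "claw": 0.7}, {"tx": 0.3, "ty": 0.03, "tz": 0.9, "wx": 0, "wy": 0, "wz": 0, "claw": 0.7}]}}

```text
clock: 12.25
tool_pos: [0.5424, 0.2357, 0.1311]
eef_rot: [0.967, 0.038, -0.253, 0.011]
contact_force: [0.7, -0.4, 0.1]
opening: 0.849
finger_force: 0.0
```

```bash
cat > chk.py <<'E'
import sys; from h import *; from plan import *; from plant import vision
# seen face corners vs expected for block b, in scene camera: overlay expected outline, print plane fit from depth
def face(b,rng,fn=None):
    s=vision.snapshot("scene"); hsv=cv2.cvtColor(s["image"],cv2.COLOR_BGR2HSV); H,S,V=[hsv[...,i].astype(int) for i in range(3)]
    M=dict(yellow=(H>15)&(H<32)&(S>110),red=((H<8)|(H>172))&(S>130),blue=(H>105)&(H<130)&(S>130),black=(V<62))[b].copy()
    w=np.zeros_like(M); w[200:310,400:520]=1
    P=cloud(s); M&=w&(s["range_z"]>0)
    hx,_=frame(TA,0); ly=np.array([-hx[1],hx[0],0]); Q=P-foot
    loc=np.stack([Q@hx,Q@ly,Q[...,2]],-1); M&=(abs(loc[...,1])<.06)&(loc[...,2]>.002)&(loc[...,2]<.1)&(loc[...,0]>-.1)
    M=cv2.morphologyEx(M.astype(np.uint8),cv2.MORPH_OPEN,np.ones((2,2)))
    p=P[cv2.erode(M,np.ones((3,3)))>0]; m=p.mean(0); n=np.linalg.svd(p-m,full_matrices=False)[2][2]; n*=np.sign(n[2])
    l=loc[M>0]; x,nn=frame(TA,40); k=B[b][3]
    print(b,"n",len(p),"slope",np.degrees(np.arccos(n[2])).round(1),"dir",(np.degrees(np.arctan2(-n[1],-n[0]))-TA).round(1),"face over panel mm (expect %d)"%(12*k+12),((m-foot)@nn*1000).round(1),"y pct",np.percentile(l[:,1]*1000,[2,98]).round(1),"top/bottom z",np.percentile(l[:,2]*1000,[1,99]).round(1))
    if fn: cv2.imwrite(fn,cv2.resize(s["image"][190:320,380:560],(800,578),interpolation=cv2.INTER_CUBIC))
E
python3 - <<'E'
from chk import *
face("yellow",0,"pics/c2.png")
p,Rc,s=now(); print(p.round(4),s["q"].round(2),s["clock"])
for a in(0,6):
  P,Q=pick("red",a,.02,.005,Rc); show(p,Rc,P+[0,0,.07],Q,"above red %d"%a)
E
```

```text
yellow n 821 slope 39.5 dir -0.2 face over panel mm (expect 12) 12.0 y pct [-45.2  29. ] top/bottom z [-2.4 63.8]
[0.5461 0.2357 0.1356] [-0.63  1.09  0.54  1.28 -0.55  1.43 -1.48] 12.3
above red 0 pos [ 0.5857 -0.3848  0.083 ] delta units [  1.32 -20.69  -1.75] rot units [ 0.117 -0.469  0.308] rows>= 21
above red 6 pos [ 0.585  -0.3852  0.083 ] delta units [  1.29 -20.7   -1.76] rot units [ 0.141 -0.566  0.305] rows>= 21
```

View pics/c2.png

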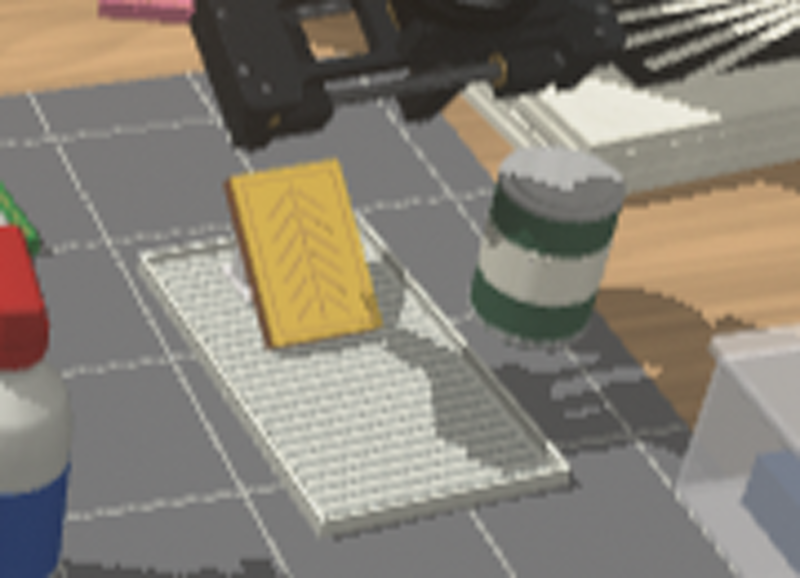

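Yellow lies square on the panel (slope 39.5°, face 12.0 mm out), its foot edge at (270,345)–(380,325) and the tin untouched. Red is next.

>>> {"method": "drive_tool", "body": {"targets": [{"tx": -0.1, "ty": -1, "tz": 0, "wx": 0.0176, "wy": -0.071, "wz": 0.038, "claw": 0.7}, {"tx": -0.1, "ty": -1, "tz": 0, "wx": 0.0176, "wy": -0.071, "wz": 0.038, "claw": 0.7}, {"tx": -0.1, "ty": -1, "tz": 0, "wx": 0.0176, "wy": -0.071, "wz": 0.038, "claw": 0.7}, {"tx": -0.1, "ty": -1, "tz": 0, "wx": 0.0176, "wy": -0.071, "wz": 0.038, "claw": 0.7}, {"tx": -0.1, "ty": -1, "tz": 0, "wx": 0.0176, "wy": -0.071, "wz": 0.038, "claw": 0.7}, {"tx": -0.1, "ty": -1, "tz": 0, "wx": 0.0176, "wy": -0.071, "wz": 0.038, "claw": 0.7}, {"tx": -0.1, "ty": -1, "tz": 0, "wx": 0.0176, "wy": -0.071, "wz": 0.038, "claw": 0.7}, {"tx": -0.1, "ty": -1, "tz": 0, "wx": 0.0176, "wy": -0.071, "wz": 0.038, "claw": 0.7}]}}

```text
clock: 13.1
tool_pos: [0.5181, -0.005, 0.1312]
eef_rot: [0.978, 0.203, 0.05, -0.009]
contact_force: [0.5, -0.8, -1.0]
opening: 0.848
finger_force: 0.0
```

>>> {"method": "drive_tool", "body": {"targets": [{"tx": 0.2, "ty": -1, "tz": -0.1, "wx": 0, "wy": 0, "wz": 0, "claw": 0.7}, {"tx": 0.2, "ty": -1, "tz": -0.1, "wx": 0, "wy": 0, "wz": 0, "claw": 0.7}, {"tx": 0.2, "ty": -1, "tz": -0.1, "wx": 0, "wy": 0, "wz": 0, "claw": 0.7}, {"tx": 0.2, "ty": -1, "tz": -0.1, "wx": 0, "wy": 0, "wz": 0, "claw": 0.7}, {"tx": 0.2, "ty": -1, "tz": -0.1, "wx": 0, "wy": 0, "wz": 0, "claw": 0.7}, {"tx": 0.2, "ty": -1, "tz": -0.1, "wx": 0, "wy": 0, "wz": 0, "claw": 0.7}, {"tx": 0.2, "ty": -1, "tz": -0.1, "wx": 0, "wy": 0, "wz": 0, "claw": 0.7}, {"tx": 0.2, "ty": -1, "tz": -0.1, "wx": 0, "wy": 0, "wz": 0, "claw": 0.7}]}}

```text
clock: 13.9
tool_pos: [0.5663, -0.2454, 0.1067]
eef_rot: [0.978, 0.202, 0.048, -0.01]
contact_force: [0.2, -0.5, 0.4]
opening: 0.848
finger_force: 0.0
```

Run:
```python
from plan import *
p,Rc,s=now(); print(p.round(4),s["q"].round(2),s["clock"])
for a in(0,6):
  P,Q=pick("red",a,.02,.005,Rc); show(p,Rc,P,Q,"red %d"%a)
```

```text
[ 0.5663 -0.2454  0.1067] [ 0.25  0.86  0.22  1.78 -0.51  0.5  -0.33] 13.9
red 0 pos [ 0.5857 -0.3848  0.013 ] delta units [ 0.65 -4.65 -3.12] rot units [-0.037  0.087  0.001] rows>= 5
red 6 pos [ 0.585  -0.3852  0.013 ] delta units [ 0.62 -4.66 -3.13] rot units [ 0.003 -0.005  0.001] rows>= 5
```

>>> {"method": "drive_tool", "body": {"targets": [{"tx": 0.13, "ty": -1, "tz": -0.3, "wx": 0, "wy": 0, "wz": 0, "claw": 0.7}, {"tx": 0.13, "ty": -1, "tz": -0.3, "wx": 0, "wy": 0, "wz": 0, "claw": 0.7}, {"tx": 0.13, "ty": -1, "tz": -0.3, "wx": 0, "wy": 0, "wz": 0, "claw": 0.7}, {"tx": 0.13, "ty": -1, "tz": -0.3, "wx": 0, "wy": 0, "wz": 0, "claw": 0.7}, {"tx": 0.1, "ty": -0.66, "tz": -0.5, "wx": 0, "wy": 0, "wz": 0, "claw": 0.7}, {"tx": 0, "ty": 0, "tz": -0.7, "wx": 0, "wy": 0, "wz": 0, "claw": 0.7}, {"tx": 0, "ty": 0, "tz": -0.5, "wx": 0, "wy": 0, "wz": 0, "claw": 0.7}, {"tx": 0, "ty": 0, "tz": -0.23, "wx": 0, "wy": 0, "wz": 0, "claw": 0.7}]}}

```text
clock: 14.7
tool_pos: [0.584, -0.3824, 0.011]
eef_rot: [0.978, 0.202, 0.048, -0.011]
contact_force: [-0.4, -0.7, -0.6]
opening: 0.849
finger_force: 0.0
```

>>> {"method": "drive_tool", "body": {"targets": [{"tx": 0, "ty": 0, "tz": 0, "wx": 0, "wy": 0, "wz": 0, "claw": 0.7}, {"tx": 0, "ty": 0, "tz": 0, "wx": 0, "wy": 0, "wz": 0, "claw": 0.2}, {"tx": 0, "ty": 0, "tz": 0, "wx": 0, "wy": 0, "wz": 0, "claw": 0.2}, {"tx": 0, "ty": 0, "tz": 0, "wx": 0, "wy": 0, "wz": 0, "claw": 0.2}, {"tx": 0, "ty": 0, "tz": 0, "wx": 0, "wy": 0, "wz": 0, "claw": 0.2}, {"tx": 0, "ty": 0, "tz": 0, "wx": 0, "wy": 0, "wz": 0, "claw": 0.2}, {"tx": 0, "ty": 0, "tz": 0.1, "wx": 0, "wy": 0, "wz": 0, "claw": 0.2}, {"tx": 0, "ty": 0, "tz": 0.4, "wx": 0, "wy": 0, "wz": 0, "claw": 0.2}]}}

```text
clock: 15.5
tool_pos: [0.5837, -0.3831, 0.027]
eef_rot: [0.978, 0.202, 0.047, -0.011]
contact_force: [-0.8, -0.0, -0.5]
opening: 0.67
finger_force: 25.0
```

Run:
```python
from plan import *
p,Rc,s=now(); u=-Rc.as_matrix()[:,2]; print(p.round(4),u.round(3),s["opening"],s["finger_force"],s["q"].round(2))
T,U=place("red",6,.02,.005,Rc,off=.008,dz=.03); show(p,Rc,T,U,"hover")
T2,U2=place("red",6,.02,.005,Rc); show(T,U,T2,U2,"in")
```

```text
[ 0.5837 -0.3831  0.027 ] [-0.088 -0.04   0.995] 0.6699443487189729 24.99625325202942 [ 0.45  1.06  0.2   1.51 -0.48  0.58 -0.22]
hover pos [0.5474 0.2356 0.0944] delta units [-1.21 20.62  2.25] rot units [-0.162  0.642 -0.297] rows>= 21
in pos [0.5422 0.2352 0.0582] delta units [-0.17 -0.01 -1.2 ] rot units [0. 0. 0.] rows>= 2
```

>>> {"method": "drive_tool", "body": {"targets": [{"tx": -0.25, "ty": 0.5, "tz": 0.8, "wx": 0, "wy": 0, "wz": 0, "claw": 0.2}, {"tx": -0.25, "ty": 0.8, "tz": 0.8, "wx": 0, "wy": 0, "wz": 0, "claw": 0.2}, {"tx": -0.25, "ty": 1, "tz": 0.8, "wx": 0, "wy": 0, "wz": 0, "claw": 0.2}, {"tx": -0.25, "ty": 1, "tz": 0.8, "wx": 0, "wy": 0, "wz": 0, "claw": 0.2}, {"tx": -0.25, "ty": 1, "tz": 0.8, "wx": 0, "wy": 0, "wz": 0, "claw": 0.2}, {"tx": -0.25, "ty": 1, "tz": 0, "wx": 0, "wy": 0, "wz": 0, "claw": 0.2}, {"tx": -0.25, "ty": 1, "tz": 0, "wx": 0, "wy": 0, "wz": 0, "claw": 0.2}, {"tx": -0.25, "ty": 1, "tz": 0, "wx": 0, "wy": 0, "wz": 0, "claw": 0.2}]}}

```text
clock: 16.3
tool_pos: [0.5248, -0.1639, 0.1491]
eef_rot: [0.978, 0.202, 0.049, -0.009]
contact_force: [0.6, 0.0, -0.3]
opening: 0.678
finger_force: 25.0
```

>>> {"method": "drive_tool", "body": {"targets": [{"tx": 0, "ty": 1, "tz": 0, "wx": 0, "wy": 0, "wz": 0, "claw": 0.2}, {"tx": 0, "ty": 1, "tz": 0, "wx": 0, "wy": 0, "wz": 0, "claw": 0.2}, {"tx": 0, "ty": 1, "tz": 0, "wx": 0, "wy": 0, "wz": 0, "claw": 0.2}, {"tx": 0, "ty": 1, "tz": 0, "wx": 0, "wy": 0, "wz": 0, "claw": 0.2}, {"tx": 0, "ty": 1, "tz": 0, "wx": -0.02, "wy": 0.08, "wz": -0.037, "claw": 0.2}, {"tx": 0, "ty": 1, "tz": 0, "wx": -0.02, "wy": 0.08, "wz": -0.037, "claw": 0.2}, {"tx": 0, "ty": 1, "tz": 0, "wx": -0.02, "wy": 0.08, "wz": -0.037, "claw": 0.2}, {"tx": 0, "ty": 1, "tz": 0, "wx": -0.02, "wy": 0.08, "wz": -0.037, "claw": 0.2}]}}

```text
clock: 17.1
tool_pos: [0.5251, 0.0769, 0.1491]
eef_rot: [0.985, 0.123, -0.124, 0.002]
contact_force: [0.0, -0.3, -1.5]
opening: 0.674
finger_force: 25.0
```

>>> {"method": "drive_tool", "body": {"targets": [{"tx": 0.1, "ty": 1, "tz": 0, "wx": -0.02, "wy": 0.08, "wz": -0.037, "claw": 0.2}, {"tx": 0.1, "ty": 1, "tz": 0, "wx": -0.02, "wy": 0.08, "wz": -0.037, "claw": 0.2}, {"tx": 0.1, "ty": 1, "tz": 0, "wx": -0.02, "wy": 0.08, "wz": -0.037, "claw": 0.2}, {"tx": 0.1, "ty": 1, "tz": 0, "wx": -0.02, "wy": 0.08, "wz": -0.037, "claw": 0.2}, {"tx": 0.2, "ty": 1, "tz": 0, "wx": 0, "wy": 0, "wz": 0, "claw": 0.2}, {"tx": 0.2, "ty": 0.3, "tz": -0.2, "wx": 0, "wy": 0, "wz": 0, "claw": 0.2}, {"tx": 0, "ty": 0, "tz": -0.5, "wx": 0, "wy": 0, "wz": 0, "claw": 0.2}, {"tx": 0, "ty": 0, "tz": 0, "wx": 0, "wy": 0, "wz": 0, "claw": 0.2}]}}

```text
clock: 17.9
tool_pos: [0.5476, 0.233, 0.1252]
eef_rot: [0.956, 0.04, -0.292, 0.013]
contact_force: [-1.8, 0.3, 0.0]
opening: 0.671
finger_force: 25.0
```

Run:
```python
from plan import *
p,Rc,s=now(); print(p.round(4),s["contact_force"].round(1),s["opening"],s["q"].round(2))
for o,z in((.008,.03),(.002,.004),(0,0)):
  T2,U2=place("red",6,.02,.003,Rc,off=o,dz=z); show(p,Rc,T2,U2,"in")
```

```text
[0.5476 0.233  0.1252] [-1.8  0.3  0. ] 0.6707523103242764 [-0.61  1.16  0.55  1.19 -0.56  1.55 -1.48]
in pos [0.5461 0.2355 0.0928] delta units [-0.05  0.08 -1.08] rot units [ 0.002  0.001 -0.002] rows>= 2
in pos [0.5422 0.2352 0.0622] delta units [-0.18  0.07 -2.1 ] rot units [ 0.002  0.001 -0.002] rows>= 3
in pos [0.541  0.2351 0.0567] delta units [-0.22  0.07 -2.28] rot units [ 0.002  0.001 -0.002] rows>= 3
```

>>> {"method": "drive_tool", "body": {"targets": [{"tx": 0, "ty": 0.07, "tz": -0.5, "wx": 0, "wy": 0, "wz": 0, "claw": 0.2}, {"tx": -0.05, "ty": 0, "tz": -0.7, "wx": 0, "wy": 0, "wz": 0, "claw": 0.2}, {"tx": -0.05, "ty": 0, "tz": -0.5, "wx": 0, "wy": 0, "wz": 0, "claw": 0.2}, {"tx": -0.05, "ty": 0, "tz": -0.3, "wx": 0, "wy": 0, "wz": 0, "claw": 0.2}, {"tx": -0.03, "ty": 0, "tz": -0.12, "wx": 0, "wy": 0, "wz": 0, "claw": 0.2}, {"tx": -0.02, "ty": 0, "tz": -0.1, "wx": 0, "wy": 0, "wz": 0, "claw": 0.2}, {"tx": -0.02, "ty": 0, "tz": -0.06, "wx": 0, "wy": 0, "wz": 0, "claw": 0.2}, {"tx": 0, "ty": 0, "tz": 0, "wx": 0, "wy": 0, "wz": 0, "claw": 0.2}]}}

```text
clock: 18.7
tool_pos: [0.5433, 0.2361, 0.0598]
eef_rot: [0.956, 0.041, -0.289, 0.012]
contact_force: [1.8, -0.6, 2.2]
opening: 0.677
finger_force: 25.0
```

>>> {"method": "drive_tool", "body": {"targets": [{"tx": 0, "ty": 0, "tz": 0, "wx": 0, "wy": 0, "wz": 0, "claw": 0.2}, {"tx": 0, "ty": 0, "tz": -0.03, "wx": 0, "wy": 0, "wz": 0, "claw": 0.2}, {"tx": 0, "ty": 0, "tz": 0, "wx": 0, "wy": 0, "wz": 0, "claw": 0.2}, {"tx": 0, "ty": 0, "tz": 0, "wx": 0, "wy": 0, "wz": 0, "claw": 0.2}, {"tx": 0, "ty": 0, "tz": 0, "wx": 0, "wy": 0, "wz": 0, "claw": 0.2}, {"tx": 0, "ty": 0, "tz": 0, "wx": 0, "wy": 0, "wz": 0, "claw": 0.2}, {"tx": 0, "ty": 0, "tz": 0, "wx": 0, "wy": 0, "wz": 0, "claw": 0.2}, {"tx": 0, "ty": 0, "tz": 0, "wx": 0, "wy": 0, "wz": 0, "claw": 0.2}]}}

```text
clock: 19.5
tool_pos: [0.5436, 0.2361, 0.0594]
eef_rot: [0.956, 0.041, -0.289, 0.012]
contact_force: [2.8, 0.6, 7.9]
opening: 0.673
finger_force: 25.0
```

>>> {"method": "drive_tool", "body": {"targets": [{"tx": 0, "ty": 0, "tz": 0, "wx": 0, "wy": 0, "wz": 0, "claw": 0.5}, {"tx": 0, "ty": 0, "tz": 0, "wx": 0, "wy": 0, "wz": 0, "claw": 0.7}, {"tx": 0, "ty": 0, "tz": 0, "wx": 0, "wy": 0, "wz": 0, "claw": 0.7}, {"tx": 0, "ty": 0, "tz": 0, "wx": 0, "wy": 0, "wz": 0, "claw": 0.7}, {"tx": 0.28, "ty": 0.02, "tz": 0.41, "wx": 0, "wy": 0, "wz": 0, "claw": 0.7}, {"tx": 0.5, "ty": 0.04, "tz": 0.8, "wx": 0, "wy": 0, "wz": 0, "claw": 0.7}, {"tx": 0.3, "ty": -0.2, "tz": 0.9, "wx": 0, "wy": 0, "wz": 0, "claw": 0.7}, {"tx": 0, "ty": -0.6, "tz": 0.4, "wx": 0, "wy": 0, "wz": 0, "claw": 0.7}]}}

```text
clock: 20.3
tool_pos: [0.5764, 0.215, 0.1345]
eef_rot: [0.957, 0.042, -0.288, 0.012]
contact_force: [0.5, -0.0, -0.1]
opening: 0.853
finger_force: 0.0
```

Run:
```python
from chk import *
face("red",0,"pics/c3.png")
p,Rc,s=now(); print(p.round(4),s["q"].round(2),s["clock"])
for a,g in((0,.012),(5,.012)):
  P,Q=pick("blue",a,g,.004,Rc); show(p,Rc,P+[0,0,.07],Q,"above blue %d"%a)
```

```text
red n 758 slope 39.5 dir 1.0 face over panel mm (expect 24) 24.6 y pct [-42.   28.5] top/bottom z [-1.7 64.3]
[0.5766 0.2092 0.136 ] [-0.56  1.17  0.56  1.11 -0.54  1.6  -1.47] 20.35
above blue 0 pos [ 0.6159 -0.1675  0.082 ] delta units [  1.31 -12.56  -1.8 ] rot units [ 0.174 -0.535  0.418] rows>= 13
above blue 5 pos [ 0.6153 -0.1678  0.082 ] delta units [  1.29 -12.57  -1.8 ] rot units [ 0.199 -0.615  0.414] rows>= 13
```

>>> {"method": "drive_tool", "body": {"targets": [{"tx": -0.2, "ty": -1, "tz": 0.2, "wx": 0.022, "wy": -0.067, "wz": 0.052, "claw": 0.7}, {"tx": -0.2, "ty": -1, "tz": 0.1, "wx": 0.022, "wy": -0.067, "wz": 0.052, "claw": 0.7}, {"tx": -0.2, "ty": -1, "tz": 0, "wx": 0.022, "wy": -0.067, "wz": 0.052, "claw": 0.7}, {"tx": -0.2, "ty": -1, "tz": 0, "wx": 0.022, "wy": -0.067, "wz": 0.052, "claw": 0.7}, {"tx": -0.2, "ty": -1, "tz": 0, "wx": 0.022, "wy": -0.067, "wz": 0.052, "claw": 0.7}, {"tx": -0.2, "ty": -1, "tz": 0, "wx": 0.022, "wy": -0.067, "wz": 0.052, "claw": 0.7}, {"tx": -0.2, "ty": -1, "tz": 0, "wx": 0.022, "wy": -0.067, "wz": 0.052, "claw": 0.7}, {"tx": -0.2, "ty": -1, "tz": 0, "wx": 0.022, "wy": -0.067, "wz": 0.052, "claw": 0.7}]}}

```text
clock: 21.15
tool_pos: [0.5245, -0.0273, 0.1416]
eef_rot: [0.964, 0.266, -0.002, -0.001]
contact_force: [0.7, -0.6, -0.4]
opening: 0.847
finger_force: 0.0
```

>>> {"method": "drive_tool", "body": {"targets": [{"tx": 0, "ty": -1, "tz": 0, "wx": 0, "wy": 0, "wz": 0, "claw": 0.7}, {"tx": 0.5, "ty": -1, "tz": 0, "wx": 0, "wy": 0, "wz": 0, "claw": 0.7}, {"tx": 0.9, "ty": -1, "tz": -0.2, "wx": 0, "wy": 0, "wz": 0, "claw": 0.7}, {"tx": 0.9, "ty": -1, "tz": -0.2, "wx": 0, "wy": 0, "wz": 0, "claw": 0.7}, {"tx": 0.8, "ty": -0.4, "tz": -0.3, "wx": 0, "wy": 0, "wz": 0, "claw": 0.7}, {"tx": 0, "ty": 0, "tz": -0.4, "wx": 0, "wy": 0, "wz": 0, "claw": 0.7}, {"tx": 0, "ty": 0, "tz": -0.4, "wx": 0, "wy": 0, "wz": 0, "claw": 0.7}, {"tx": 0, "ty": 0, "tz": -0.3, "wx": 0, "wy": 0, "wz": 0, "claw": 0.7}]}}

```text
clock: 21.95
tool_pos: [0.6173, -0.1567, 0.0862]
eef_rot: [0.964, 0.264, -0.004, -0.003]
contact_force: [-0.6, -0.3, 0.4]
opening: 0.852
finger_force: 0.0
```

Run:
```python
from plan import *
p,Rc,s=now(); print(p.round(4),s["q"].round(2),s["clock"])
P,Q=pick("blue",0,.004,.005,Rc); show(p,Rc,P,Q,"blue")
```

```text
[ 0.6173 -0.1567  0.0862] [-0.    0.95  0.35  1.65 -0.48  0.64 -0.43] 21.95
blue pos [ 0.6228 -0.1634  0.013 ] delta units [ 0.18 -0.22 -2.44] rot units [-0.004 -0.008 -0.003] rows>= 3
```

>>> {"method": "drive_tool", "body": {"targets": [{"tx": 0.18, "ty": -0.22, "tz": -0.2, "wx": -0.004, "wy": -0.008, "wz": 0, "claw": 0.7}, {"tx": 0, "ty": 0, "tz": -0.8, "wx": 0, "wy": 0, "wz": 0, "claw": 0.7}, {"tx": 0, "ty": 0, "tz": -0.8, "wx": 0, "wy": 0, "wz": 0, "claw": 0.7}, {"tx": 0, "ty": 0, "tz": -0.4, "wx": 0, "wy": 0, "wz": 0, "claw": 0.7}, {"tx": 0, "ty": 0, "tz": -0.2, "wx": 0, "wy": 0, "wz": 0, "claw": 0.7}, {"tx": 0, "ty": 0, "tz": 0, "wx": 0, "wy": 0, "wz": 0, "claw": 0.7}, {"tx": 0, "ty": 0, "tz": 0, "wx": 0, "wy": 0, "wz": 0, "claw": 0.2}, {"tx": 0, "ty": 0, "tz": 0, "wx": 0, "wy": 0, "wz": 0, "claw": 0.2}]}}

```text
clock: 22.75
tool_pos: [0.6259, -0.1649, 0.0171]
eef_rot: [0.964, 0.264, 0.002, 0.002]
contact_force: [0.1, 0.8, 0.5]
opening: 0.692
finger_force: 0.0
```

>>> {"method": "drive_tool", "body": {"targets": [{"tx": 0, "ty": 0, "tz": 0, "wx": 0, "wy": 0, "wz": 0, "claw": 0.2}, {"tx": 0, "ty": 0, "tz": 0, "wx": 0, "wy": 0, "wz": 0, "claw": 0.2}, {"tx": 0, "ty": 0, "tz": 0, "wx": 0, "wy": 0, "wz": 0, "claw": 0.2}, {"tx": 0, "ty": 0, "tz": 0, "wx": 0, "wy": 0, "wz": 0, "claw": 0.2}, {"tx": 0, "ty": 0, "tz": 0, "wx": 0, "wy": 0, "wz": 0, "claw": 0.2}, {"tx": 0, "ty": 0, "tz": 0, "wx": 0, "wy": 0, "wz": 0, "claw": 0.2}, {"tx": 0, "ty": 0, "tz": 0, "wx": 0, "wy": 0, "wz": 0, "claw": 0.2}, {"tx": 0, "ty": 0, "tz": 0, "wx": 0, "wy": 0, "wz": 0, "claw": 0.2}]}}

```text
clock: 23.55
tool_pos: [0.6259, -0.1648, 0.0171]
eef_rot: [0.964, 0.264, 0.002, 0.002]
contact_force: [-1.2, 1.4, 6.7]
opening: 0.671
finger_force: 25.0
```

Run:
```python
from plan import *
p,Rc,s=now(); u=-Rc.as_matrix()[:,2]; print(p.round(4),u.round(3),s["opening"],s["finger_force"])
h=p[2]-.008; print("h",h)
T,U=place("blue",0,.004,h,Rc,off=.008,dz=.03); show(p,Rc,T,U,"hover")
for o,z in((.002,.004),(0,0)):
  T2,U2=place("blue",0,.004,h,Rc,off=o,dz=z); show(T,U,T2,U2,"in")
```

```text
[ 0.6259 -0.1648  0.0171] [-0.005  0.002  1.   ] 0.6711007175671818 25.007001757621765
h 0.009051565869483157
hover pos [0.5814 0.2384 0.0867] delta units [-1.48 13.44  2.32] rot units [-0.201  0.645 -0.416] rows>= 14
in pos [0.5776 0.2381 0.0561] delta units [-0.13 -0.01 -1.02] rot units [0. 0. 0.] rows>= 2
in pos [0.5763 0.238  0.0506] delta units [-0.17 -0.01 -1.2 ] rot units [0. 0. 0.] rows>= 2
```

Blue is gripped too high, only about 3 mm down its side. I'll open, go lower and grip again.

>>> {"method": "drive_tool", "body": {"targets": [{"tx": 0, "ty": 0, "tz": 0, "wx": 0, "wy": 0, "wz": 0, "claw": 0.6}, {"tx": 0, "ty": 0, "tz": 0, "wx": 0, "wy": 0, "wz": 0, "claw": 0.6}, {"tx": 0, "ty": 0, "tz": 0, "wx": 0, "wy": 0, "wz": 0, "claw": 0.6}, {"tx": 0, "ty": 0, "tz": -0.08, "wx": 0, "wy": 0, "wz": 0, "claw": 0.6}, {"tx": 0, "ty": 0, "tz": -0.07, "wx": 0, "wy": 0, "wz": 0, "claw": 0.6}, {"tx": 0, "ty": 0, "tz": 0, "wx": 0, "wy": 0, "wz": 0, "claw": 0.6}, {"tx": 0, "ty": 0, "tz": 0, "wx": 0, "wy": 0, "wz": 0, "claw": 0.2}, {"tx": 0, "ty": 0, "tz": 0, "wx": 0, "wy": 0, "wz": 0, "claw": 0.2}]}}

```text
clock: 24.35
tool_pos: [0.6252, -0.1647, 0.0115]
eef_rot: [0.964, 0.264, 0.002, 0.001]
contact_force: [0.3, -1.2, -0.3]
opening: 0.677
finger_force: 25.0
```

>>> {"method": "drive_tool", "body": {"targets": [{"tx": 0, "ty": 0, "tz": 0, "wx": 0, "wy": 0, "wz": 0, "claw": 0.2}, {"tx": 0, "ty": 0, "tz": 0, "wx": 0, "wy": 0, "wz": 0, "claw": 0.2}, {"tx": 0, "ty": 0, "tz": 0, "wx": 0, "wy": 0, "wz": 0, "claw": 0.2}, {"tx": 0, "ty": 0, "tz": 0, "wx": 0, "wy": 0, "wz": 0, "claw": 0.2}, {"tx": 0, "ty": 0, "tz": 0, "wx": 0, "wy": 0, "wz": 0, "claw": 0.2}, {"tx": 0, "ty": 0, "tz": 0, "wx": 0, "wy": 0, "wz": 0, "claw": 0.2}, {"tx": 0, "ty": 0, "tz": 0, "wx": 0, "wy": 0, "wz": 0, "claw": 0.2}, {"tx": 0, "ty": 0, "tz": 0, "wx": 0, "wy": 0, "wz": 0, "claw": 0.2}]}}

```text
clock: 25.15
tool_pos: [0.6252, -0.1646, 0.0116]
eef_rot: [0.964, 0.264, 0.002, 0.001]
contact_force: [0.3, 0.1, 0.2]
opening: 0.678
finger_force: 25.0
```

Run:
```python
from plan import *
p,Rc,s=now(); u=-Rc.as_matrix()[:,2]; print(p.round(4),u.round(3),s["opening"],s["finger_force"],s["contact_force"].round(1))
h=p[2]-.008; g=(p[:2]-[.6262,-.1614])@[-.862,-.507]; print("h",h,"g",g)
T,U=place("blue",0,g,h,Rc,off=.008,dz=.03); show(p,Rc,T,U,"hover")
```

```text
[ 0.6252 -0.1646  0.0116] [-0.004  0.002  1.   ] 0.6784754091793739 24.999130368232727 [0.3 0.1 0.2]
h 0.0035926092178979723 g 0.0025042493447242306
hover pos [0.5791 0.2382 0.0815] delta units [-1.54 13.43  2.33] rot units [-0.201  0.644 -0.415] rows>= 14
```

>>> {"method": "drive_tool", "body": {"targets": [{"tx": 0, "ty": 0, "tz": 0.6, "wx": 0, "wy": 0, "wz": 0, "claw": 0.2}, {"tx": -0.4, "ty": 0.2, "tz": 1, "wx": 0, "wy": 0, "wz": 0, "claw": 0.2}, {"tx": -0.7, "ty": 0.5, "tz": 1, "wx": 0, "wy": 0, "wz": 0, "claw": 0.2}, {"tx": -0.7, "ty": 0.8, "tz": 1, "wx": 0, "wy": 0, "wz": 0, "claw": 0.2}, {"tx": -0.7, "ty": 1, "tz": 1, "wx": 0, "wy": 0, "wz": 0, "claw": 0.2}, {"tx": -0.5, "ty": 1, "tz": 0.4, "wx": 0, "wy": 0, "wz": 0, "claw": 0.2}, {"tx": -0.2, "ty": 1, "tz": 0, "wx": 0, "wy": 0, "wz": 0, "claw": 0.2}, {"tx": 0, "ty": 1, "tz": 0, "wx": 0, "wy": 0, "wz": 0, "claw": 0.2}]}}

```text
clock: 25.95
tool_pos: [0.5285, 0.0013, 0.1637]
eef_rot: [0.965, 0.264, 0.002, 0.001]
contact_force: [0.4, 0.2, -0.9]
opening: 0.67
finger_force: 25.0
```

>>> {"method": "drive_tool", "body": {"targets": [{"tx": 0, "ty": 1, "tz": 0, "wx": 0, "wy": 0, "wz": 0, "claw": 0.2}, {"tx": 0, "ty": 1, "tz": 0, "wx": 0, "wy": 0, "wz": 0, "claw": 0.2}, {"tx": 0, "ty": 1, "tz": 0, "wx": -0.025, "wy": 0.0805, "wz": -0.052, "claw": 0.2}, {"tx": 0, "ty": 1, "tz": 0, "wx": -0.025, "wy": 0.0805, "wz": -0.052, "claw": 0.2}, {"tx": 0, "ty": 1, "tz": 0, "wx": -0.025, "wy": 0.0805, "wz": -0.052, "claw": 0.2}, {"tx": 0, "ty": 1, "tz": 0, "wx": -0.025, "wy": 0.0805, "wz": -0.052, "claw": 0.2}, {"tx": 0.2, "ty": 1, "tz": 0, "wx": -0.025, "wy": 0.0805, "wz": -0.052, "claw": 0.2}, {"tx": 0.4, "ty": 0.9, "tz": 0, "wx": -0.025, "wy": 0.0805, "wz": -0.052, "claw": 0.2}]}}

```text
clock: 26.75
tool_pos: [0.5468, 0.2401, 0.1635]
eef_rot: [0.961, 0.097, -0.26, 0.011]
contact_force: [0.8, 0.3, -0.9]
opening: 0.678
finger_force: 25.0
```

>>> {"method": "drive_tool", "body": {"targets": [{"tx": 0.5, "ty": 0, "tz": 0, "wx": -0.025, "wy": 0.0805, "wz": -0.052, "claw": 0.2}, {"tx": 0.5, "ty": 0, "tz": 0, "wx": -0.025, "wy": 0.0805, "wz": -0.052, "claw": 0.2}, {"tx": 0, "ty": 0, "tz": -0.3, "wx": 0, "wy": 0, "wz": 0, "claw": 0.2}, {"tx": 0, "ty": 0, "tz": -0.6, "wx": 0, "wy": 0, "wz": 0, "claw": 0.2}, {"tx": 0, "ty": 0, "tz": -0.6, "wx": 0, "wy": 0, "wz": 0, "claw": 0.2}, {"tx": 0, "ty": 0, "tz": -0.4, "wx": 0, "wy": 0, "wz": 0, "claw": 0.2}, {"tx": 0, "ty": 0, "tz": 0, "wx": 0, "wy": 0, "wz": 0, "claw": 0.2}, {"tx": 0, "ty": 0, "tz": 0, "wx": 0, "wy": 0, "wz": 0, "claw": 0.2}]}}

```text
clock: 27.55
tool_pos: [0.5768, 0.2377, 0.1049]
eef_rot: [0.939, 0.039, -0.342, 0.013]
contact_force: [0.7, 0.3, -0.6]
opening: 0.675
finger_force: 25.0
```

Run:
```python
from plan import *
p,Rc,s=now(); print(p.round(4),s["contact_force"].round(1),s["opening"],s["q"].round(2))
for o,z in((.008,.03),(.003,.004),(0,0)):
  T2,U2=place("blue",0,.0025,.0036,Rc,off=o,dz=z); show(p,Rc,T2,U2,"in")
```

```text
[0.5768 0.2377 0.1049] [ 0.7  0.3 -0.6] 0.6752576617158638 [-0.55  1.29  0.55  0.94 -0.59  1.75 -1.53]
in pos [0.5791 0.2382 0.0815] delta units [ 0.08  0.02 -0.78] rot units [-0.001 -0.     0.   ] rows>= 1
in pos [0.5759 0.2379 0.0517] delta units [-0.03  0.01 -1.77] rot units [-0.001 -0.     0.   ] rows>= 2
in pos [0.574  0.2378 0.0454] delta units [-0.09  0.   -1.98] rot units [-0.001 -0.     0.   ] rows>= 2
```

>>> {"method": "drive_tool", "body": {"targets": [{"tx": 0.08, "ty": 0.01, "tz": -0.4, "wx": 0, "wy": 0, "wz": 0, "claw": 0.2}, {"tx": 0, "ty": 0, "tz": -0.6, "wx": 0, "wy": 0, "wz": 0, "claw": 0.2}, {"tx": -0.03, "ty": 0, "tz": -0.4, "wx": 0, "wy": 0, "wz": 0, "claw": 0.2}, {"tx": -0.03, "ty": 0, "tz": -0.25, "wx": 0, "wy": 0, "wz": 0, "claw": 0.2}, {"tx": -0.03, "ty": 0, "tz": -0.12, "wx": 0, "wy": 0, "wz": 0, "claw": 0.2}, {"tx": -0.02, "ty": 0, "tz": -0.07, "wx": 0, "wy": 0, "wz": 0, "claw": 0.2}, {"tx": 0, "ty": 0, "tz": -0.04, "wx": 0, "wy": 0, "wz": 0, "claw": 0.2}, {"tx": 0, "ty": 0, "tz": 0, "wx": 0, "wy": 0, "wz": 0, "claw": 0.2}]}}

```text
clock: 28.35
tool_pos: [0.5765, 0.2377, 0.0485]
eef_rot: [0.939, 0.038, -0.341, 0.013]
contact_force: [-1.4, 0.4, -0.9]
opening: 0.677
finger_force: 25.0
```

>>> {"method": "drive_tool", "body": {"targets": [{"tx": 0, "ty": 0, "tz": 0, "wx": 0, "wy": 0, "wz": 0, "claw": 0.2}, {"tx": 0, "ty": 0, "tz": -0.02, "wx": 0, "wy": 0, "wz": 0, "claw": 0.2}, {"tx": 0, "ty": 0, "tz": 0, "wx": 0, "wy": 0, "wz": 0, "claw": 0.2}, {"tx": 0, "ty": 0, "tz": 0, "wx": 0, "wy": 0, "wz": 0, "claw": 0.2}, {"tx": 0, "ty": 0, "tz": 0, "wx": 0, "wy": 0, "wz": 0, "claw": 0.2}, {"tx": 0, "ty": 0, "tz": 0, "wx": 0, "wy": 0, "wz": 0, "claw": 0.2}, {"tx": 0, "ty": 0, "tz": 0, "wx": 0, "wy": 0, "wz": 0, "claw": 0.2}, {"tx": 0, "ty": 0, "tz": 0, "wx": 0, "wy": 0, "wz": 0, "claw": 0.2}]}}

```text
clock: 29.15
tool_pos: [0.5763, 0.2377, 0.0476]
eef_rot: [0.939, 0.038, -0.342, 0.013]
contact_force: [0.3, 0.1, -0.5]
opening: 0.678
finger_force: 25.0
```

>>> {"method": "drive_tool", "body": {"targets": [{"tx": -0.02, "ty": 0, "tz": -0.03, "wx": 0, "wy": 0, "wz": 0, "claw": 0.2}, {"tx": -0.02, "ty": 0, "tz": -0.02, "wx": 0, "wy": 0, "wz": 0, "claw": 0.2}, {"tx": 0, "ty": 0, "tz": -0.02, "wx": 0, "wy": 0, "wz": 0, "claw": 0.2}, {"tx": 0, "ty": 0, "tz": 0, "wx": 0, "wy": 0, "wz": 0, "claw": 0.2}, {"tx": 0, "ty": 0, "tz": 0, "wx": 0, "wy": 0, "wz": 0, "claw": 0.2}, {"tx": 0, "ty": 0, "tz": 0, "wx": 0, "wy": 0, "wz": 0, "claw": 0.2}, {"tx": 0, "ty": 0, "tz": 0, "wx": 0, "wy": 0, "wz": 0, "claw": 0.2}, {"tx": 0, "ty": 0, "tz": 0, "wx": 0, "wy": 0, "wz": 0, "claw": 0.2}]}}

```text
clock: 29.95
tool_pos: [0.5753, 0.2376, 0.0458]
eef_rot: [0.939, 0.038, -0.342, 0.013]
contact_force: [1.2, -0.1, 5.4]
opening: 0.681
finger_force: 25.0
```

>>> {"method": "drive_tool", "body": {"targets": [{"tx": -0.02, "ty": 0, "tz": 0, "wx": 0, "wy": 0, "wz": 0, "claw": 0.2}, {"tx": 0, "ty": 0, "tz": 0, "wx": 0, "wy": 0, "wz": 0, "claw": 0.5}, {"tx": 0, "ty": 0, "tz": 0, "wx": 0, "wy": 0, "wz": 0, "claw": 0.7}, {"tx": 0, "ty": 0, "tz": 0, "wx": 0, "wy": 0, "wz": 0, "claw": 0.7}, {"tx": 0, "ty": 0, "tz": 0, "wx": 0, "wy": 0, "wz": 0, "claw": 0.7}, {"tx": 0.32, "ty": 0.02, "tz": 0.38, "wx": 0, "wy": 0, "wz": 0, "claw": 0.7}, {"tx": 0.5, "ty": 0.04, "tz": 0.7, "wx": 0, "wy": 0, "wz": 0, "claw": 0.7}, {"tx": 0, "ty": 0, "tz": 1, "wx": 0, "wy": 0, "wz": 0, "claw": 0.7}]}}

```text
clock: 30.75
tool_pos: [0.5992, 0.2386, 0.1064]
eef_rot: [0.939, 0.038, -0.343, 0.014]
contact_force: [-0.2, -0.9, 0.6]
opening: 0.85
finger_force: 0.0
```

Run:
```python
from chk import *
face("blue",0); face("red",0)
p,Rc,s=now(); print(p.round(4),s["q"].round(2),s["clock"])
P,Q=pick("black",0,-.008,.004,Rc); show(p,Rc,P+[0,0,.07],Q,"above black"); show(P+[0,0,.07],Q,P,Q)
```

```text
blue n 39 slope 37.7 dir 1.2 face over panel mm (expect 36) 37.2 y pct [-24.7  27.7] top/bottom z [10.1 39.9]
red n 3 slope 79.9 dir 188.5 face over panel mm (expect 24) 24.8 y pct [21.  86.4] top/bottom z [ 56.6 151.5]
[0.6013 0.2395 0.1114] [-0.52  1.32  0.55  0.81 -0.6   1.83 -1.57] 30.85
above black pos [ 0.4333 -0.2634  0.082 ] delta units [ -5.6  -16.77  -0.98] rot units [-0.009 -0.661 -0.17 ] rows>= 17
 pos [ 0.4333 -0.2634  0.012 ] delta units [ 0.    0.   -2.33] rot units [0. 0. 0.] rows>= 3
```

>>> {"method": "drive_tool", "body": {"targets": [{"tx": -0.9, "ty": 0, "tz": 0.3, "wx": 0, "wy": -0.11, "wz": -0.028, "claw": 0.7}, {"tx": -0.9, "ty": -0.4, "tz": 0.3, "wx": 0, "wy": -0.11, "wz": -0.028, "claw": 0.7}, {"tx": -0.9, "ty": -0.8, "tz": 0.3, "wx": 0, "wy": -0.11, "wz": -0.028, "claw": 0.7}, {"tx": -0.9, "ty": -1, "tz": 0, "wx": 0, "wy": -0.11, "wz": -0.028, "claw": 0.7}, {"tx": -0.7, "ty": -1, "tz": 0, "wx": 0, "wy": -0.11, "wz": -0.028, "claw": 0.7}, {"tx": -0.6, "ty": -1, "tz": 0, "wx": 0, "wy": -0.11, "wz": -0.028, "claw": 0.7}, {"tx": -0.4, "ty": -1, "tz": 0, "wx": 0, "wy": 0, "wz": 0, "claw": 0.7}, {"tx": -0.4, "ty": -1, "tz": 0, "wx": 0, "wy": 0, "wz": 0, "claw": 0.7}]}}

```text
clock: 31.65
tool_pos: [0.4428, 0.0623, 0.1301]
eef_rot: [0.999, -0.041, -0.035, -0.005]
contact_force: [1.7, 0.3, 0.1]
opening: 0.848
finger_force: 0.0
```

>>> {"method": "drive_tool", "body": {"targets": [{"tx": -0.04, "ty": -1, "tz": 0, "wx": 0, "wy": 0, "wz": 0, "claw": 0.7}, {"tx": -0.04, "ty": -1, "tz": 0, "wx": 0, "wy": 0, "wz": 0, "claw": 0.7}, {"tx": -0.04, "ty": -1, "tz": 0, "wx": 0, "wy": 0, "wz": 0, "claw": 0.7}, {"tx": -0.04, "ty": -1, "tz": 0, "wx": 0, "wy": 0, "wz": 0, "claw": 0.7}, {"tx": -0.04, "ty": -1, "tz": 0, "wx": 0, "wy": 0, "wz": 0, "claw": 0.7}, {"tx": -0.04, "ty": -1, "tz": 0, "wx": 0, "wy": 0, "wz": 0, "claw": 0.7}, {"tx": -0.04, "ty": -1, "tz": 0, "wx": 0, "wy": 0, "wz": 0, "claw": 0.7}, {"tx": -0.04, "ty": -1, "tz": 0, "wx": 0, "wy": 0, "wz": 0, "claw": 0.7}]}}

```text
clock: 32.45
tool_pos: [0.435, -0.1782, 0.1296]
eef_rot: [0.999, -0.041, -0.035, -0.005]
contact_force: [0.4, 0.1, 0.8]
opening: 0.852
finger_force: 0.0
```

Run:
```python
from chk import *
face("blue",0); face("red",0); face("yellow",0)
p,Rc,s=now(); print(p.round(4),s["q"].round(2),s["clock"])
P,Q=pick("black",0,.004,.004,Rc); show(p,Rc,P,Q,"black")
```

```text
blue n 66 slope 39.0 dir 1.8 face over panel mm (expect 36) 36.9 y pct [-24.4  27.4] top/bottom z [11.8 62.5]
red n 49 slope 28.9 dir 180.2 face over panel mm (expect 24) 23.7 y pct [-31.6  29.1] top/bottom z [55.6 65.8]
yellow n 65 slope 10.4 dir 5.3 face over panel mm (expect 12) 11.4 y pct [-28.5  30.8] top/bottom z [-6.3 66.4]
[ 0.4349 -0.1791  0.1298] [-0.01  0.79  0.5   2.09 -0.72  0.52 -0.62] 32.6
black pos [ 0.4213 -0.2622  0.012 ] delta units [-0.45 -2.77 -3.93] rot units [-0.012 -0.066 -0.015] rows>= 4
```

>>> {"method": "drive_tool", "body": {"targets": [{"tx": -0.15, "ty": -1, "tz": -0.3, "wx": -0.004, "wy": -0.022, "wz": -0.005, "claw": 0.7}, {"tx": -0.15, "ty": -1, "tz": -0.4, "wx": -0.004, "wy": -0.022, "wz": -0.005, "claw": 0.7}, {"tx": -0.15, "ty": -0.77, "tz": -0.5, "wx": -0.004, "wy": -0.022, "wz": -0.005, "claw": 0.7}, {"tx": 0, "ty": 0, "tz": -0.8, "wx": 0, "wy": 0, "wz": 0, "claw": 0.7}, {"tx": 0, "ty": 0, "tz": -0.8, "wx": 0, "wy": 0, "wz": 0, "claw": 0.7}, {"tx": 0, "ty": 0, "tz": -0.6, "wx": 0, "wy": 0, "wz": 0, "claw": 0.7}, {"tx": 0, "ty": 0, "tz": -0.3, "wx": 0, "wy": 0, "wz": 0, "claw": 0.7}, {"tx": 0, "ty": 0, "tz": 0, "wx": 0, "wy": 0, "wz": 0, "claw": 0.7}]}}

```text
clock: 33.4
tool_pos: [0.4216, -0.2589, 0.018]
eef_rot: [0.999, -0.049, -0.001, -0.001]
contact_force: [-0.2, -0.3, -0.4]
opening: 0.851
finger_force: 0.0
```

Run:
```python
from plan import *
p,Rc,s=now(); print(p.round(4),s["q"].round(2),s["clock"])
P,Q=pick("black",0,.004,.004,Rc); show(p,Rc,P,Q,"black")
```

```text
[ 0.4216 -0.2589  0.018 ] [ 0.37  0.95  0.15  2.09 -0.88  0.16 -0.34] 33.4
black pos [ 0.4213 -0.2622  0.012 ] delta units [-0.01 -0.11 -0.2 ] rot units [-0.003 -0.001 -0.005] rows>= 1
```

>>> {"method": "drive_tool", "body": {"targets": [{"tx": 0, "ty": -0.11, "tz": -0.1, "wx": 0, "wy": 0, "wz": 0, "claw": 0.7}, {"tx": 0, "ty": 0, "tz": -0.1, "wx": 0, "wy": 0, "wz": 0, "claw": 0.7}, {"tx": 0, "ty": 0, "tz": 0, "wx": 0, "wy": 0, "wz": 0, "claw": 0.2}, {"tx": 0, "ty": 0, "tz": 0, "wx": 0, "wy": 0, "wz": 0, "claw": 0.2}, {"tx": 0, "ty": 0, "tz": 0, "wx": 0, "wy": 0, "wz": 0, "claw": 0.2}, {"tx": 0, "ty": 0, "tz": 0, "wx": 0, "wy": 0, "wz": 0, "claw": 0.2}, {"tx": 0, "ty": 0, "tz": 0, "wx": 0, "wy": 0, "wz": 0, "claw": 0.2}, {"tx": 0, "ty": 0, "tz": 0, "wx": 0, "wy": 0, "wz": 0, "claw": 0.2}]}}

```text
clock: 34.2
tool_pos: [0.4222, -0.2636, 0.0132]
eef_rot: [0.999, -0.049, 0.0, -0.0]
contact_force: [-0.4, 0.9, 4.7]
opening: 0.678
finger_force: 24.8
```

Run:
```python
from plan import *
p,Rc,s=now(); u=-Rc.as_matrix()[:,2]; print(p.round(4),u.round(3),s["opening"],s["finger_force"])
tip=p-.008*u; x,n=frame(174.1,0); g=(tip-[.4253,-.2626,0])@x; a=np.degrees(np.arcsin(u@x)); print("h",tip[2],"g",g,"a",a)
T,U=place("black",a,g,tip[2],Rc,off=.008,dz=.03); show(p,Rc,T,U,"hover")
```

```text
[ 0.4222 -0.2636  0.0132] [-0.001 -0.001  1.   ] 0.6777522065844891 24.794637858867645
h 0.0052109191951446535 g 0.003011161940368505 a 0.04471481380869229
hover pos [0.5983 0.2398 0.0831] delta units [ 5.87 16.78  2.33] rot units [0.005 0.668 0.166] rows>= 17
```

>>> {"method": "drive_tool", "body": {"targets": [{"tx": 0, "ty": 0, "tz": 0.5, "wx": 0, "wy": 0, "wz": 0, "claw": 0.2}, {"tx": 0, "ty": 0, "tz": 1, "wx": 0, "wy": 0, "wz": 0, "claw": 0.2}, {"tx": 0.3, "ty": 0.3, "tz": 1, "wx": 0, "wy": 0, "wz": 0, "claw": 0.2}, {"tx": 0.6, "ty": 0.8, "tz": 1, "wx": 0, "wy": 0, "wz": 0, "claw": 0.2}, {"tx": 0.6, "ty": 1, "tz": 1, "wx": 0, "wy": 0, "wz": 0, "claw": 0.2}, {"tx": 0.6, "ty": 1, "tz": 0.5, "wx": 0, "wy": 0, "wz": 0, "claw": 0.2}, {"tx": 0.6, "ty": 1, "tz": 0, "wx": 0, "wy": 0, "wz": 0, "claw": 0.2}, {"tx": 0.6, "ty": 1, "tz": 0, "wx": 0, "wy": 0, "wz": 0, "claw": 0.2}]}}

```text
clock: 35.0
tool_pos: [0.5216, -0.109, 0.1633]
eef_rot: [0.999, -0.049, 0.0, -0.0]
contact_force: [-0.1, 0.1, -0.7]
opening: 0.678
finger_force: 24.8
```

>>> {"method": "drive_tool", "body": {"targets": [{"tx": 0, "ty": 1, "tz": 0, "wx": 0, "wy": 0, "wz": 0, "claw": 0.2}, {"tx": 0, "ty": 1, "tz": 0, "wx": 0, "wy": 0, "wz": 0, "claw": 0.2}, {"tx": 0, "ty": 1, "tz": 0, "wx": 0, "wy": 0, "wz": 0, "claw": 0.2}, {"tx": 0, "ty": 1, "tz": 0, "wx": 0, "wy": 0, "wz": 0, "claw": 0.2}, {"tx": 0, "ty": 1, "tz": 0, "wx": 0.001, "wy": 0.0955, "wz": 0.0237, "claw": 0.2}, {"tx": 0, "ty": 1, "tz": 0, "wx": 0.001, "wy": 0.0955, "wz": 0.0237, "claw": 0.2}, {"tx": 0, "ty": 1, "tz": 0, "wx": 0.001, "wy": 0.0955, "wz": 0.0237, "claw": 0.2}, {"tx": 0, "ty": 1, "tz": 0, "wx": 0.001, "wy": 0.0955, "wz": 0.0237, "claw": 0.2}]}}

```text
clock: 35.8
tool_pos: [0.5207, 0.1307, 0.1629]
eef_rot: [0.98, 0.001, -0.2, 0.008]
contact_force: [1.5, 0.5, -0.6]
opening: 0.673
finger_force: 24.8
```

>>> {"method": "drive_tool", "body": {"targets": [{"tx": 0, "ty": 1, "tz": 0, "wx": 0.001, "wy": 0.0955, "wz": 0.0237, "claw": 0.2}, {"tx": 0.5, "ty": 1, "tz": 0, "wx": 0.001, "wy": 0.0955, "wz": 0.0237, "claw": 0.2}, {"tx": 0.9, "ty": 1, "tz": 0, "wx": 0.001, "wy": 0.0955, "wz": 0.0237, "claw": 0.2}, {"tx": 0.9, "ty": 0.68, "tz": 0, "wx": 0, "wy": 0, "wz": 0, "claw": 0.2}, {"tx": 0.3, "ty": 0, "tz": -0.3, "wx": 0, "wy": 0, "wz": 0, "claw": 0.2}, {"tx": 0, "ty": 0, "tz": -0.6, "wx": 0, "wy": 0, "wz": 0, "claw": 0.2}, {"tx": 0, "ty": 0, "tz": -0.6, "wx": 0, "wy": 0, "wz": 0, "claw": 0.2}, {"tx": 0, "ty": 0, "tz": -0.3, "wx": 0, "wy": 0, "wz": 0, "claw": 0.2}]}}

```text
clock: 36.6
tool_pos: [0.594, 0.2355, 0.1061]
eef_rot: [0.941, 0.036, -0.338, 0.012]
contact_force: [-0.6, -0.4, -1.3]
opening: 0.675
finger_force: 24.8
```

Run:
```python
from plan import *
p,Rc,s=now(); print(p.round(4),s["contact_force"].round(1),s["opening"],s["q"].round(2))
for o,z in((.008,.03),(.003,.004),(0,0)):
  T2,U2=place("black",0,.003,.0052,Rc,off=o,dz=z); show(p,Rc,T2,U2,"in")
```

```text
[0.594  0.2355 0.1061] [-0.6 -0.4 -1.3] 0.6751421423094067 [-0.53  1.31  0.58  0.86 -0.61  1.79 -1.54]
in pos [0.5984 0.2398 0.0831] delta units [ 0.14  0.14 -0.77] rot units [-0.001  0.009  0.006] rows>= 1
in pos [0.5951 0.2395 0.0533] delta units [ 0.04  0.13 -1.76] rot units [-0.001  0.009  0.006] rows>= 2
in pos [0.5932 0.2394 0.047 ] delta units [-0.03  0.13 -1.97] rot units [-0.001  0.009  0.006] rows>= 2
```

>>> {"method": "drive_tool", "body": {"targets": [{"tx": 0.16, "ty": 0.13, "tz": -0.3, "wx": 0, "wy": 0.009, "wz": 0.006, "claw": 0.2}, {"tx": 0, "ty": 0, "tz": -0.6, "wx": 0, "wy": 0, "wz": 0, "claw": 0.2}, {"tx": -0.03, "ty": 0, "tz": -0.4, "wx": 0, "wy": 0, "wz": 0, "claw": 0.2}, {"tx": -0.03, "ty": 0, "tz": -0.3, "wx": 0, "wy": 0, "wz": 0, "claw": 0.2}, {"tx": -0.03, "ty": 0, "tz": -0.13, "wx": 0, "wy": 0, "wz": 0, "claw": 0.2}, {"tx": -0.02, "ty": 0, "tz": -0.07, "wx": 0, "wy": 0, "wz": 0, "claw": 0.2}, {"tx": 0, "ty": 0, "tz": -0.04, "wx": 0, "wy": 0, "wz": 0, "claw": 0.2}, {"tx": 0, "ty": 0, "tz": 0, "wx": 0, "wy": 0, "wz": 0, "claw": 0.2}]}}

```text
clock: 37.4
tool_pos: [0.5976, 0.24, 0.0539]
eef_rot: [0.94, 0.04, -0.339, 0.013]
contact_force: [-0.9, 0.6, -0.7]
opening: 0.677
finger_force: 24.8
```

>>> {"method": "drive_tool", "body": {"targets": [{"tx": 0, "ty": 0, "tz": 0, "wx": 0, "wy": 0, "wz": 0, "claw": 0.2}, {"tx": 0, "ty": 0, "tz": -0.02, "wx": 0, "wy": 0, "wz": 0, "claw": 0.2}, {"tx": 0, "ty": 0, "tz": 0, "wx": 0, "wy": 0, "wz": 0, "claw": 0.2}, {"tx": 0, "ty": 0, "tz": 0, "wx": 0, "wy": 0, "wz": 0, "claw": 0.2}, {"tx": 0, "ty": 0, "tz": 0, "wx": 0, "wy": 0, "wz": 0, "claw": 0.2}, {"tx": 0, "ty": 0, "tz": 0, "wx": 0, "wy": 0, "wz": 0, "claw": 0.2}, {"tx": 0, "ty": 0, "tz": 0, "wx": 0, "wy": 0, "wz": 0, "claw": 0.2}, {"tx": 0, "ty": 0, "tz": 0, "wx": 0, "wy": 0, "wz": 0, "claw": 0.2}]}}

```text
clock: 38.2
tool_pos: [0.5973, 0.24, 0.0529]
eef_rot: [0.94, 0.04, -0.34, 0.013]
contact_force: [-0.1, 0.0, -1.2]
opening: 0.678
finger_force: 24.8
```

>>> {"method": "drive_tool", "body": {"targets": [{"tx": -0.02, "ty": 0, "tz": -0.04, "wx": 0, "wy": 0, "wz": 0, "claw": 0.2}, {"tx": -0.02, "ty": 0, "tz": -0.04, "wx": 0, "wy": 0, "wz": 0, "claw": 0.2}, {"tx": -0.02, "ty": 0, "tz": -0.04, "wx": 0, "wy": 0, "wz": 0, "claw": 0.2}, {"tx": 0, "ty": 0, "tz": -0.02, "wx": 0, "wy": 0, "wz": 0, "claw": 0.2}, {"tx": 0, "ty": 0, "tz": 0, "wx": 0, "wy": 0, "wz": 0, "claw": 0.2}, {"tx": 0, "ty": 0, "tz": 0, "wx": 0, "wy": 0, "wz": 0, "claw": 0.2}, {"tx": 0, "ty": 0, "tz": 0, "wx": 0, "wy": 0, "wz": 0, "claw": 0.2}, {"tx": 0, "ty": 0, "tz": 0, "wx": 0, "wy": 0, "wz": 0, "claw": 0.2}]}}

```text
clock: 39.0
tool_pos: [0.5956, 0.24, 0.0488]
eef_rot: [0.94, 0.04, -0.34, 0.013]
contact_force: [0.4, -0.9, 0.1]
opening: 0.679
finger_force: 24.8
```

Still no contact, so I'll keep going in small steps.

>>> {"method": "drive_tool", "body": {"targets": [{"tx": -0.02, "ty": 0, "tz": -0.03, "wx": 0, "wy": 0, "wz": 0, "claw": 0.2}, {"tx": -0.01, "ty": 0, "tz": -0.03, "wx": 0, "wy": 0, "wz": 0, "claw": 0.2}, {"tx": 0, "ty": 0, "tz": -0.02, "wx": 0, "wy": 0, "wz": 0, "claw": 0.2}, {"tx": 0, "ty": 0, "tz": 0, "wx": 0, "wy": 0, "wz": 0, "claw": 0.2}, {"tx": 0, "ty": 0, "tz": 0, "wx": 0, "wy": 0, "wz": 0, "claw": 0.2}, {"tx": 0, "ty": 0, "tz": 0, "wx": 0, "wy": 0, "wz": 0, "claw": 0.2}, {"tx": 0, "ty": 0, "tz": 0, "wx": 0, "wy": 0, "wz": 0, "claw": 0.2}, {"tx": 0, "ty": 0, "tz": 0, "wx": 0, "wy": 0, "wz": 0, "claw": 0.2}]}}

```text
clock: 39.8
tool_pos: [0.5951, 0.24, 0.0476]
eef_rot: [0.94, 0.04, -0.339, 0.013]
contact_force: [0.8, -0.1, 5.6]
opening: 0.675
finger_force: 24.8
```

>>> {"method": "drive_tool", "body": {"targets": [{"tx": -0.03, "ty": 0, "tz": 0, "wx": 0, "wy": 0, "wz": 0, "claw": 0.2}, {"tx": -0.02, "ty": 0, "tz": 0, "wx": 0, "wy": 0, "wz": 0, "claw": 0.2}, {"tx": 0, "ty": 0, "tz": 0, "wx": 0, "wy": 0, "wz": 0, "claw": 0.5}, {"tx": 0, "ty": 0, "tz": 0, "wx": 0, "wy": 0, "wz": 0, "claw": 0.7}, {"tx": 0, "ty": 0, "tz": 0, "wx": 0, "wy": 0, "wz": 0, "claw": 0.7}, {"tx": 0, "ty": 0, "tz": 0, "wx": 0, "wy": 0, "wz": 0, "claw": 0.7}, {"tx": 0.32, "ty": 0.02, "tz": 0.38, "wx": 0, "wy": 0, "wz": 0, "claw": 0.7}, {"tx": 0.5, "ty": 0.04, "tz": 0.7, "wx": 0, "wy": 0, "wz": 0, "claw": 0.7}]}}

```text
clock: 40.6
tool_pos: [0.6163, 0.2421, 0.0776]
eef_rot: [0.939, 0.039, -0.342, 0.013]
contact_force: [0.0, 0.4, -0.4]
opening: 0.851
finger_force: 0.0
```

>>> {"method": "drive_tool", "body": {"targets": [{"tx": 0, "ty": 0, "tz": 1, "wx": 0, "wy": 0, "wz": 0, "claw": 0.7}, {"tx": -0.5, "ty": 0, "tz": 1, "wx": 0, "wy": -0.1, "wz": 0, "claw": 0.7}, {"tx": -1, "ty": 0, "tz": 1, "wx": 0, "wy": -0.1, "wz": 0, "claw": 0.7}, {"tx": -1, "ty": 0, "tz": 1, "wx": 0, "wy": -0.1, "wz": 0, "claw": 0.7}, {"tx": -1, "ty": -0.5, "tz": 0.5, "wx": 0, "wy": -0.1, "wz": 0, "claw": 0.7}, {"tx": -1, "ty": -1, "tz": 0, "wx": 0, "wy": 0, "wz": 0, "claw": 0.7}, {"tx": -0.5, "ty": -1, "tz": 0, "wx": 0, "wy": 0, "wz": 0, "claw": 0.7}, {"tx": 0, "ty": -1, "tz": 0, "wx": 0, "wy": 0, "wz": 0, "claw": 0.7}]}}

```text
clock: 41.4
tool_pos: [0.4692, 0.1375, 0.21]
eef_rot: [0.988, 0.037, -0.146, 0.02]
contact_force: [0.3, 0.3, 0.2]
opening: 0.853
finger_force: 0.0
```

Run:
```python
from chk import *
for b in("black","blue"): face(b,0,"pics/c4.png")
p,Rc,s=now(); print(p.round(3),s["clock"],s["contact_force"].round(1))
```

```text
black n 334 slope 39.1 dir 0.5 face over panel mm (expect 48) 48.7 y pct [-28.1  29.1] top/bottom z [ 1.1 64.1]Traceback (most recent call last):
  File "<stdin>", line 2, in <module>
  File "chk.py", line 11, in face
    p=P[cv2.erode(M,np.ones((3,3)))>0]; m=p.mean(0); n=np.linalg.svd(p-m,full_matrices=False)[2][2]; n*=np.sign(n[2])
                                                       ~~~~~~~~~~~~~~~~~~~~~~~~~~~~~~~~~~~~~~~~~^^^
IndexError: index 2 is out of bounds for axis 0 with size 1
```

View pics/c4.png

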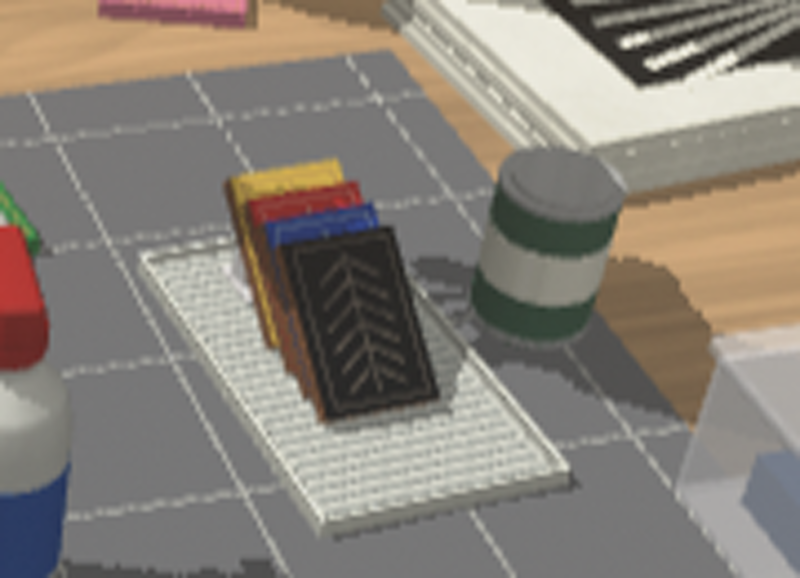

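The row lies shingled and even: yellow at (285,175), red (305,200), blue (325,222), black (360,320). It is square to the tray and the tin is untouched. I'll hand the job in.

```bash
python3 -c "
from plant import workorder
print(workorder.finish_job())"
```

```text
the job is handed in; nothing more can be done
None
```

The four blocks lie shingled on the backrest in the order yellow, red, blue, black, at 39–39.5° when each was measured, and I handed the job in at about 41 s; no verdict came back, the tin is where it was, and I did not re-check the tubs, bottle and tools afterwards.

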